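# Wash and air-dry radio panel connectors

## Task

Clean the radio's panel connectors: move every connector from the rubber mat into the wash tray, then press the cleaner canister's cap right down and let it spring back up, then blow them dry with three full strokes of the air pump's hand lever, each right down and all the way back up. Keep all the connectors in the wash tray until the pumping is done, then move them all into the grey tray, side by side and none on top of another, and leave everything else on the table where it is.

Things in the scene. Friction and masses are not known exactly. Their poses are not given: they have to be found in the camera images.
- connector1: Panel connector of bare aluminium, 60 g: a square flange 36 x 36 x 5 mm with a round barrel 26 mm in diameter standing on it, 42 mm high in all. Origin: centre of the underside of the flange; z runs up the barrel. Starts upright on the parts mat. Two to four of the four connectors are present; absent ones read None always.
- connector2: Panel connector of bare aluminium, 60 g: a square flange 36 x 36 x 5 mm with a round barrel 26 mm in diameter standing on it, 42 mm high in all. Origin: centre of the underside of the flange; z runs up the barrel. Starts upright on the parts mat. Two to four of the four connectors are present; absent ones read None always.
- connector3: Panel connector of bare aluminium, 60 g: a square flange 36 x 36 x 5 mm with a round barrel 26 mm in diameter standing on it, 42 mm high in all. Origin: centre of the underside of the flange; z runs up the barrel. Starts upright on the parts mat. Two to four of the four connectors are present; absent ones read None always.
- connector4: Panel connector of bare aluminium, 60 g: a square flange 36 x 36 x 5 mm with a round barrel 26 mm in diameter standing on it, 42 mm high in all. Origin: centre of the underside of the flange; z runs up the barrel. Starts upright on the parts mat. Two to four of the four connectors are present; absent ones read None always.
- parts_mat: Fixed flat black rubber mat 200 (x) x 160 (y) x 4 mm high, to one side (left or right) of the wash station, where the dirty connectors start. Origin: centre of its underside on the table.
- wash_station: Fixed bare metal plate, 6 mm thick, carrying the wash tray on the robot side. Origin: on the table, below the centre of the wash tray. Tray inside: 90 (x) by 220 (y) mm; floor 6 mm above the origin; walls 4 mm thick, tops 18 mm above the origin. Canister and pump stand beyond it, 125 mm along +x and 75 mm to either side; which is on which side varies. All share one yaw.
- contact_cleaner: Fixed aluminium spray canister 54 mm in diameter in a clamp 66 mm wide, 157 mm high to the top of its cap. Origin: centre of its underside, 6 mm above the table.
- spray_cap (a joint): How far the black round cap (28 mm in diameter, 18 mm high) on top of the canister is pressed down, m: 0 up, 0.007 fully down. Sprung: moves from 2.4 N, fully down at 8 N, returns by itself.
- cap_top (a point): Centre of the flat top of the spray cap; moves with it.
- pump_lever (a joint): Angle of the hand lever of the air pump, rad: 0 at rest (sloping up 0.44 rad from its hinge), 0.6 fully down (0.16 rad below level). Sprung: about 3 N at the handle to start and 8.5 N to reach the stop; returns up by itself.
- lever_grip (a point): Centre of the lever's handle, a black crossbar 18 mm in diameter and 70 mm long along the pump's y axis, 100 mm from the hinge; moves with the lever. Push it down from above.
- lever_hinge (a point): Hinge of the pump lever, axis along the pump's y; the lever points away from the wash tray, along the wash station's +x. 118 mm above the table.
- clean_tray: Fixed grey tray on the other side of the wash station from the mat. Inside 220 mm (x) by 110 mm (y), centred on the origin; floor 4 mm above the origin, walls 4 mm thick, tops 18 mm above the origin. Origin: centre of its underside on the table. Empty at the start.
- control_knob: Bystander: grey control knob, 30 mm across, 17 mm high, lying on the parts mat; not part of the job. Loose; must stay where it is.
- screwdriver: Bystander: screwdriver lying beyond the wash station. Loose; must stay where it is.
- brush: Bystander: brush lying beyond the wash station. Loose; must stay where it is.
- mug: Bystander: olive mug, 80 mm across, 90 mm high. Loose; must stay where it is.
- wire_spool: Bystander: copper coloured wire spool, 60 mm across, 46 mm high. Loose; must stay where it is.
- fuse_tin: Bystander: grey tin 60 x 45 x 22 mm. Loose; must stay where it is.
- microphone: Bystander: black hand microphone 50 x 75 x 30 mm. Loose; must stay where it is.
Not all that is in view belongs to the job. What is shaped like the connector3 but brown or yellow is not meant.

How it is judged:
On the way, in this order (a step that is already met when the one before it is completed fails the run):
1. all the connectors lie in the wash tray, let go and at rest (x of connector1 in the frame of wash_station between -0.045 and 0.045 m and y of connector1 in the frame of wash_station between -0.11 and 0.11 m and z of connector1 in the frame of wash_station between 0.002 and 0.034 m and x of connector2 in the frame of wash_station between -0.045 and 0.045 m and y of connector2 in the frame of wash_station between -0.11 and 0.11 m and z of connector2 in the frame of wash_station between 0.002 and 0.034 m and x of connector3 in the frame of wash_station between -0.045 and 0.045 m and y of connector3 in the frame of wash_station between -0.11 and 0.11 m and z of connector3 in the frame of wash_station between 0.002 and 0.034 m and x of connector4 in the frame of wash_station between -0.045 and 0.045 m and y of connector4 in the frame of wash_station between -0.11 and 0.11 m and z of connector4 in the frame of wash_station between 0.002 and 0.034 m and contact force between the fingers and connector1 below 0.3 N and contact force between the fingers and connector2 below 0.3 N and contact force between the fingers and connector3 below 0.3 N and contact force between the fingers and connector4 below 0.3 N and linear speed of each of connector1, connector2, connector3, connector4 below 0.03 m/s), for 0.2 s.
2. the cleaner's cap is pressed down at least 5 mm, with all the connectors in the wash tray (x of connector1 in the frame of wash_station between -0.045 and 0.045 m and y of connector1 in the frame of wash_station between -0.11 and 0.11 m and z of connector1 in the frame of wash_station between 0.002 and 0.034 m and x of connector2 in the frame of wash_station between -0.045 and 0.045 m and y of connector2 in the frame of wash_station between -0.11 and 0.11 m and z of connector2 in the frame of wash_station between 0.002 and 0.034 m and x of connector3 in the frame of wash_station between -0.045 and 0.045 m and y of connector3 in the frame of wash_station between -0.11 and 0.11 m and z of connector3 in the frame of wash_station between 0.002 and 0.034 m and x of connector4 in the frame of wash_station between -0.045 and 0.045 m and y of connector4 in the frame of wash_station between -0.11 and 0.11 m and z of connector4 in the frame of wash_station between 0.002 and 0.034 m and value of joint spray_cap above 0.005 m), for 0.1 s.
3. the cap has sprung back up (value of joint spray_cap below 0.0015 m), for 0.1 s.
4. first stroke: the pump lever is down beyond 0.5 rad, with all the connectors in the wash tray (x of connector1 in the frame of wash_station between -0.045 and 0.045 m and y of connector1 in the frame of wash_station between -0.11 and 0.11 m and z of connector1 in the frame of wash_station between 0.002 and 0.034 m and x of connector2 in the frame of wash_station between -0.045 and 0.045 m and y of connector2 in the frame of wash_station between -0.11 and 0.11 m and z of connector2 in the frame of wash_station between 0.002 and 0.034 m and x of connector3 in the frame of wash_station between -0.045 and 0.045 m and y of connector3 in the frame of wash_station between -0.11 and 0.11 m and z of connector3 in the frame of wash_station between 0.002 and 0.034 m and x of connector4 in the frame of wash_station between -0.045 and 0.045 m and y of connector4 in the frame of wash_station between -0.11 and 0.11 m and z of connector4 in the frame of wash_station between 0.002 and 0.034 m and value of joint pump_lever above 0.5 rad), for 0.05 s.
5. first stroke: the lever is back up, under 0.1 rad (value of joint pump_lever below 0.1 rad), for 0.05 s.
6. second stroke: the pump lever is down beyond 0.5 rad, with all the connectors in the wash tray (all of step 4), for 0.05 s.
7. second stroke: the lever is back up, under 0.1 rad (value of joint pump_lever below 0.1 rad), for 0.05 s.
8. third stroke: the pump lever is down beyond 0.5 rad, with all the connectors in the wash tray (all of step 6), for 0.05 s.
9. third stroke: the lever is back up, under 0.1 rad (value of joint pump_lever below 0.1 rad), for 0.05 s.
At the end, for the whole second after the job is handed in: Every connector that is present lies inside the walls of the grey clean tray (origin within 110 mm in x and 55 mm in y of the tray's origin, and less than 28 mm above its floor, so not on top of another), let go and at rest; the cap is up (under 1.5 mm) and the pump lever is up (under 0.1 rad) (x of connector1 in the frame of clean_tray between -0.11 and 0.11 m and y of connector1 in the frame of clean_tray between -0.055 and 0.055 m and z of connector1 in the frame of clean_tray between 0 and 0.032 m and x of connector2 in the frame of clean_tray between -0.11 and 0.11 m and y of connector2 in the frame of clean_tray between -0.055 and 0.055 m and z of connector2 in the frame of clean_tray between 0 and 0.032 m and x of connector3 in the frame of clean_tray between -0.11 and 0.11 m and y of connector3 in the frame of clean_tray between -0.055 and 0.055 m and z of connector3 in the frame of clean_tray between 0 and 0.032 m and x of connector4 in the frame of clean_tray between -0.11 and 0.11 m and y of connector4 in the frame of clean_tray between -0.055 and 0.055 m and z of connector4 in the frame of clean_tray between 0 and 0.032 m and contact force between the fingers and connector1 below 0.3 N and contact force between the fingers and connector2 below 0.3 N and contact force between the fingers and connector3 below 0.3 N and contact force between the fingers and connector4 below 0.3 N and linear speed of each of connector1, connector2, connector3, connector4 below 0.03 m/s and value of joint spray_cap below 0.0015 m and value of joint pump_lever below 0.1 rad); the robot touches nothing.
It fails at once if a bystander (knob, screwdriver, brush, mug, spool, tin or microphone) is moved more than 50 mm (distance of any of control_knob, screwdriver, brush, mug, wire_spool, fuse_tin, microphone from where it was at the start of the episode above 0.05 m).
Of connector1, connector2, connector3, connector4 only 2 to 4 are there at a start; the rules pass over those that are not, and their reading is None.
At some moment in a run one of connector1, connector2, connector3, connector4 may be knocked a few centimetres aside while the robot is not near it.
Once in a run the grip may slacken for a moment while it holds something.
It also fails if it takes over 210 s, if anything falls off the work surface, if the arm or the gripper's body presses on something with over 40 N, if the wrist force passes 120 N, or if a joint passes its speed limit or range.

## Robot

A 6-joint arm with a two-finger parallel gripper is mounted at the origin on the work surface. World frame = base frame: x ahead of the robot, y to its left, z up, the work surface at z = 0. Lengths are in m, angles in rad, forces in N, time in s.
With the tool pointing down it reaches from about 0.375 to 0.9 m from the base axis. Payload 3.1 kg.
Tool frame: the origin (TCP) lies midway between the tips of the shut fingers; the grasp point (between the pads) lies 19 mm behind it (robot.grip_point_offset is the distance from the TCP to the grasp point, in m); x points along the fingers, z is the direction in which the jaws open and shut, and the axes are right-handed (so a half turn about x gives the same grasp; the last joint's range is limited). The gripper opens to 85 mm and grips with 20 to 120 N. Pads are 22 mm wide; open, the fingers measure 114 mm over their backs; the gripper's body (76 mm by 85 mm) begins 54 mm behind the grasp point. The pads swing forward as they close: fully open they stand 13 mm farther back than shut.
Start: joints at [-1.391, 0.527, 1.433, -0, 1.181, -0.178], TCP at [0.219, -0.585, 0.231] pointing down, gripper open.
Joint ranges: [-3.08, 3.08], [-0.75, 2.2], [0.22, 2.44], [-1.43, 4.57], [0, 2.65], [-2.85, 2.85]. Speed limits (rad/s): [2.79, 2.79, 3.14, 3.14, 3.14, 3.14].

## Interface

Orientations are given as a unit quaternion [w, x, y, z].
In Python, from workcell import monitor, vision, robot gives the robot as it stands.
- The arm moves only by the tool arm_command, never from a script. Its argument "steps" is a list of rows, each a list of 7 numbers: the turn, a rotation vector about the tool's x, y, z in degrees, then the shift along the tool's x, y, z in m, then the opening, from 0 (shut) to 1 (fully open). In form: [[ax, ay, az, tx, ty, tz, jaw], ...]. A call has exactly 8 rows; each row shifts and turns the pose as measured when the row begins, along the tool's axes as they then stand; what a row does not reach is not made up. A row lasts 1/12 s, in which the tool goes at most 41.7 mm and 7.16 degrees, less where a joint would pass 70% of its speed; a pose out of reach is approached as far as the arm can. A call is refused whole if a number of a shift passes 0.0417 or a number of a turn 7.16, either way. A call with a gripper value outside its range is refused whole. The fingers move at their own pace and stop on an object; the grip force is fixed at half the most. Time passes only in rows, so rows that do not move let the fingers close, or fill a call up. It gives the time, the measured TCP pose, the force and the opening at its end, in the units of the state.
- monitor.observe(): the state, without advancing time (a new reading comes with each control period).
- vision.read_camera(name): name is "side" or "top" or "wrist"; returns a dict with "img" (420x560x3 uint8, red, green, blue), "z_map" (420x560 float32, m along the optical axis (not along the pixel's ray), 0 where there is no reading), "intrinsics" (3x3 intrinsics, pixels), "eye" and "rotation" of the camera in the world; the wrist camera has in their place "mount" (4x4, takes a point from camera to tool coordinates, whose origin is the TCP and whose axes are the tool frame's). Camera axes: x right, y down, z forward; pixel columns grow to the right and rows downward; lengths in m; the calibration is good to about 2 mm. A picture is of the moment at which its call begins: read the wrist's pose just before it.
- robot.job_done(): hands the job in, once; it reports no verdict.
The state is a dict: "clock": time; "joints": joint angles; "dq": joint speeds; "joint_torque": joint torques, N m; "tool_pos": TCP position; "eef_rot": TCP orientation; "contact_force": force on the tool from outside, world axes, zero at the start; "ft_torque": the same for the moment, N m; "grip_width": finger opening in m.
Only numpy, scipy, OpenCV 4.12 (cv2) and the standard library are available. Lean on these libraries where they do the work, as an engineer would, in place of code of your own. Each camera call takes 0.05 s, during which the arm holds its last target. There are 200 camera calls.

## Working session

There is one attempt and no reset: what is moved stays moved. The work goes in short steps, Python scripts to look and compute and a tool call to move; the robot and the scene stay as the last step left them, time stands still between calls to the robot, and variables do not carry over. Pictures are saved under pics/ and viewed, about 12 in all and at most 16, crops included, and the job is handed in when it is done.

Besides the shell and the picture viewer there is one more tool, called after "Call:" as name(argument=value, ...), one argument or row to a line, values as JSON. arm_command: Moves the arm, as the interface text tells. Its arguments: {"type":"object","properties":{"steps":{"type":"array"}},"required":["steps"]}

```bash
mkdir -p pics
cat > h.py <<'E'
import numpy as np, cv2
from scipy.spatial.transform import Rotation as R
from workcell import monitor, vision, robot
def pose():
    s=monitor.observe(); q=s['eef_rot']; T=np.eye(4)
    T[:3,:3]=R.from_quat([q[1],q[2],q[3],q[0]]).as_matrix(); T[:3,3]=s['tool_pos']; return T,s
def cam(n):
    T,s=pose(); c=vision.read_camera(n)
    if n=='wrist': M=T@np.array(c['mount'])
    else:
        M=np.eye(4); M[:3,:3]=c['rotation']; M[:3,3]=c['eye']
    return c,M
def cloud(c,M):
    z=c['z_map']; K=np.array(c['intrinsics']); v,u=np.mgrid[:420,:560]
    P=np.stack([(u-K[0,2])/K[0,0]*z,(v-K[1,2])/K[1,1]*z,z],-1)
    W=P@M[:3,:3].T+M[:3,3]; W[z<=0]=np.nan; return W
def ray(c,M,u,v,h):
    K=np.array(c['intrinsics']); d=M[:3,:3]@np.array([(u-K[0,2])/K[0,0],(v-K[1,2])/K[1,1],1]); t=(h-M[2,3])/d[2]; return M[:3,3]+t*d
def save(c,n,s=1.4):
    cv2.imwrite('pics/'+n,cv2.resize(c['img'][:,:,::-1],None,fx=s,fy=s,interpolation=cv2.INTER_CUBIC))
E
python3 - <<'E'
from h import *
for n in('top','side'):
    c,M=cam(n); save(c,n+'1.png'); print(n,M.round(3).tolist(),np.array(c['intrinsics']).round(1).tolist())
T,s=pose(); print(T.round(3),s['clock'],s['contact_force'],s['grip_width'],robot.grip_point_offset)
E
```

```text
Traceback (most recent call last):
  File "h.py", line 11, in cam
    M=np.eye(4); M[:3,:3]=c['rotation']; M[:3,3]=c['eye']
                 ~^^^^^^^
ValueError: could not broadcast input array from shape (4,) into shape (3,3)
```

```bash
sed -i "s/M\[:3,:3\]=c\['rotation'\]/q=c['rotation']; M[:3,:3]=R.from_quat([q[1],q[2],q[3],q[0]]).as_matrix()/" h.py
python3 - <<'E'
from h import *
for n in('top','side'):
    c,M=cam(n); save(c,n+'1.png'); print(n,M.round(3).tolist(),np.array(c['intrinsics']).round(1).tolist())
    W=cloud(c,M); print(np.nanpercentile(W[...,2],[1,20,50,80,99]))
T,s=pose(); print(T.round(3),s['clock'],s['contact_force'],s['grip_width'],robot.grip_point_offset)
E
```

```text
top [[0.016, -0.982, 0.188, 0.326], [-1.0, -0.012, 0.023, -0.053], [-0.02, -0.189, -0.982, 1.438], [0.0, 0.0, 0.0, 1.0]] [[541.4, 0.0, 283.8], [0.0, 541.4, 213.4], [0.0, 0.0, 1.0]]
[-0.7583876  -0.73535684  0.00222295  0.06755743  0.83154548]
side [[0.974, -0.159, 0.162, 0.384], [-0.226, -0.723, 0.653, -0.788], [0.013, -0.673, -0.74, 0.979], [0.0, 0.0, 0.0, 1.0]] [[432.9, 0.0, 275.5], [0.0, 432.9, 202.3], [0.0, 0.0, 1.0]]
[-7.59874098e-01 -4.87019172e-01  7.11426091e-04  1.49708233e-01
  7.68379438e-01]
[[-0.     0.936  0.351  0.219]
 [ 0.002  0.351 -0.936 -0.585]
 [-1.     0.    -0.002  0.231]
 [ 0.     0.     0.     1.   ]] 0.15 [ 0.38686023  0.23972731 -0.74960079] 0.08569113955491424 0.0187
```

View pics/top1.png

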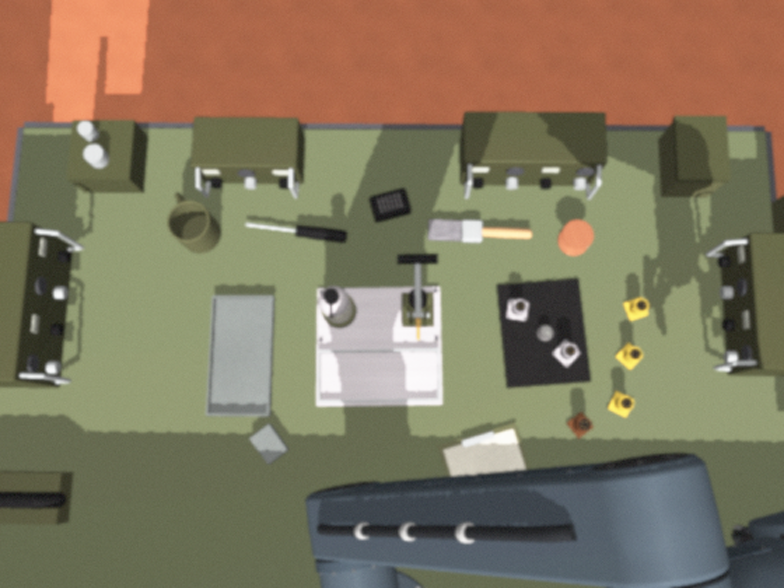

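View pics/side1.png

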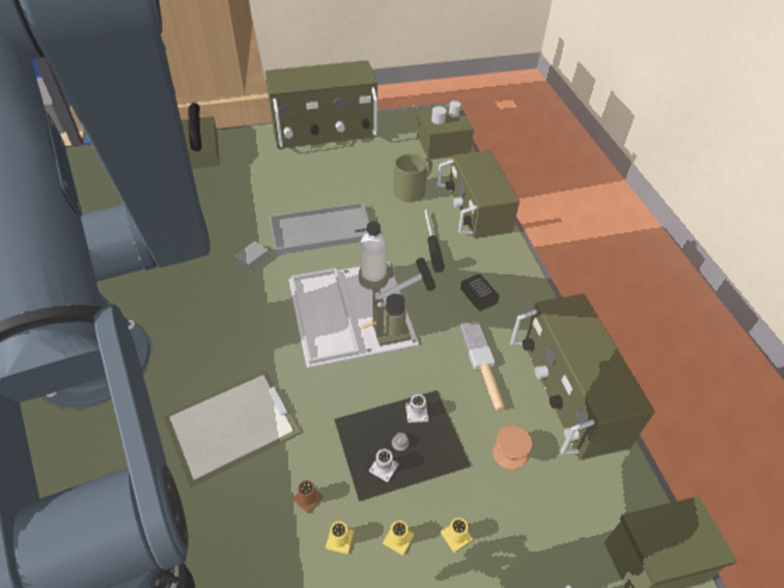

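Two bare-metal connectors are on the mat, at about (517,308) and (567,352) in the top picture, with the knob between them at (545,332). The yellow and brown copies lie off the mat. The canister is on the left (+y), the pump on the right and the grey tray at the far left. Next I measure these.

```bash
cat > m.py <<'E'
from h import *
C={}
for n in('top','side'):
    c,M=cam(n); W=cloud(c,M); C[n]=(c,M,W)
    if n=='top': cc=[(517,308),(567,352),(545,332)]; cap=(331,296); grip=(417,259); can=(338,308)
    else: cc=[(418,405),(384,462),(401,440)]; cap=(373,229); grip=(425,273)
    cc=[(a/1.4,b/1.4) for a,b in cc]
    # connectors: cloud in box
    for u,v in cc:
        p=ray(c,M,u,v,0.03); d=np.hypot(W[...,0]-p[0],W[...,1]-p[1])
        near=(d<0.035)
        top=near&(W[...,2]>0.038)&(W[...,2]<0.06); low=near&(W[...,2]>0.0065)&(W[...,2]<0.013)
        t=W[top]; l=W[low]
        o=[n,'p',p.round(3)[:2]]
        if len(t)>5: o+=['top',len(t),((t.min(0)+t.max(0))/2).round(4)]
        if len(l)>5: 
            r=cv2.minAreaRect((l[:,:2]*1000).astype(np.float32)); o+=['flange',len(l),np.round(r[0],1),np.round(r[1],1),round(r[2],1)]
        o+=['maxz',np.nanmax(W[near][:,2]).round(4)]
        print(*o)
    for nm,(u,v),lo,hi,rad in(('cap',cap,.150,.18,.03),('grip',grip,.14,.185,.045)):
        p=ray(c,M,u/1.4,v/1.4,.163); d=np.hypot(W[...,0]-p[0],W[...,1]-p[1]); m=(d<rad)&(W[...,2]>lo)&(W[...,2]<hi); t=W[m]
        print(n,nm,p.round(3),len(t),t.min(0).round(4),t.max(0).round(4),np.median(t,0).round(4)) if len(t) else print(n,nm,'none',p)
        if nm=='grip' and len(t):
            r=cv2.minAreaRect((t[:,:2]*1000).astype(np.float32)); print(r)
# trays: top-cam corners of walls at z .018
c,M,W=C['top']
for nm,px in(('wash',[(316,404),(441,404),(441,288),(317,288)]),('clean',[(207,414),(270,414),(273,295),(213,295)]),('mat',[(507,386),(590,380),(579,279),(498,285)])):
    h={'wash':.018,'clean':.018,'mat':.004}[nm]
    P=[ray(c,M,u/1.4,v/1.4,h)[:2].round(3) for u,v in px]; print(nm,P,'mean',np.mean(P,0).round(3))
E
python3 m.py
```

```text
top p [ 0.581 -0.246] top 86 [ 0.5817 -0.2471  0.0477] flange 197 [ 580.9 -245.6] [67.6 66.1] 62.5 maxz 0.0551
top p [ 0.499 -0.338] top 89 [ 0.4999 -0.3376  0.0464] flange 196 [ 499.2 -338. ] [66.3 66.6] 88.8 maxz 0.0548
top p [ 0.536 -0.298] flange 170 [ 537.  -297.9] [64.5 67.3] 22.7 maxz 0.0271
top cap [0.574 0.09  0.163] 125 [0.546  0.0787 0.1509] [0.5879 0.106  0.1704] [0.5724 0.0914 0.1636]
top grip [ 0.641 -0.057  0.163] 283 [ 0.5969 -0.0909  0.1421] [ 0.651  -0.0232  0.1777] [ 0.6369 -0.0573  0.1677]
((623.9546508789062, -57.21376419067383), (54.11427688598633, 67.5848617553711), 0.6060841083526611)
side p [ 0.581 -0.251] top 95 [ 0.5791 -0.2513  0.0438] flange 118 [ 579.  -253.3] [55.1 61.8] 67.1 maxz 0.0496
side p [ 0.497 -0.343] top 110 [ 0.4972 -0.3413  0.0442] flange 138 [ 497.6 -341.2] [63.  55.7] 32.9 maxz 0.0501
side p [ 0.535 -0.31 ] flange 80 [ 538.1 -311.4] [56.6 61.1] 9.1 maxz 0.0259
side cap [0.571 0.078 0.163] 95 [0.5429 0.0731 0.1502] [0.5865 0.1025 0.1654] [0.5711 0.0848 0.1611]
side grip [ 0.639 -0.059  0.163] 233 [ 0.5945 -0.0957  0.1402] [ 0.6479 -0.0235  0.1717] [ 0.6339 -0.0627  0.1657]
((620.8907470703125, -60.55521774291992), (53.088497161865234, 71.94606018066406), 2.7311618328094482)
wash [array([0.397, 0.128]), array([ 0.4  , -0.105]), array([ 0.62 , -0.104]), array([0.617, 0.134])] mean [0.508 0.013]
clean [array([0.375, 0.331]), array([0.377, 0.213]), array([0.603, 0.218]), array([0.601, 0.334])] mean [0.489 0.274]
mat [array([ 0.437, -0.229]), array([ 0.45 , -0.385]), array([ 0.644, -0.37 ]), array([ 0.631, -0.214])] mean [ 0.54 -0.3 ]
```

Call:
arm_command(
  steps=[
    [6.85, 0, 0, 0, 0, 0, 0.6],
    [6.85, 0, 0, 0, 0, 0, 0.6],
    [6.85, 0, 0, 0, 0, 0, 0.6],
    [0, 0, 0, 0, 0.026, -0.024, 0.6],
    [0, 0, 0, 0, 0.026, -0.024, 0.6],
    [0, 0, 0, 0, 0.026, -0.024, 0.6],
    [0, 0, 0, 0, 0.026, -0.024, 0.6],
    [0, 0, 0, 0, 0.026, -0.024, 0.6],
  ],
)

```text
clock: 0.92
tool_pos: [0.3497, -0.4705, 0.2289]
eef_rot: [-0.492, -0.507, -0.492, 0.509]
contact_force: [0.3, 0.2, -0.0]
grip_width: 0.0514
```

Call:
arm_command(
  steps=[
    [0, 0, 0, 0, 0.026, -0.024, 0.6],
    [0, 0, 0, 0, 0.026, -0.024, 0.6],
    [0, 0, 0, 0, 0.026, -0.024, 0.6],
    [0, 0, 0, 0, 0.026, -0.024, 0.6],
    [0, 0, 0, 0, 0.026, -0.024, 0.6],
    [0, 0, 0, 0, 0.026, -0.024, 0.6],
    [0, 0, 0, 0, 0, 0, 0.6],
    [0, 0, 0, 0, 0, 0, 0.6],
  ],
)

```text
clock: 1.58
tool_pos: [0.5219, -0.3175, 0.2278]
eef_rot: [-0.494, -0.506, -0.494, 0.506]
contact_force: [0.1, -0.2, 0.4]
grip_width: 0.0511
```

```bash
cat > w.py <<'E'
from h import *
import sys
c,M=cam('wrist'); save(c,sys.argv[1]); W=cloud(c,M)
print('pose',pose()[0].round(3).tolist(),'cam',M[:3,3].round(3),M[:3,2].round(3))
g=cv2.cvtColor(c['img'],cv2.COLOR_RGB2HSV)
hi=((W[...,2]>0.034)&(W[...,2]<0.07)).astype(np.uint8)
n,l,s,ce=cv2.connectedComponentsWithStats(hi)
for i in range(1,n):
    if s[i,4]>80:
        t=W[l==i]; print('blob px',ce[i].round(0),s[i,4],'mid',((t.min(0)+t.max(0))/2).round(4),'med',np.median(t,0).round(4),'hsv',np.median(g[l==i],0))
E
python3 w.py w1.png
```

```text
pose [[0.0, 1.0, -0.026, 0.522], [0.001, -0.026, -1.0, -0.317], [-1.0, 0.0, -0.001, 0.228], [0.0, 0.0, 0.0, 1.0]] cam [ 0.59  -0.318  0.369] [-0.267  0.005 -0.964]
blob px [449. 117.] 767 mid [ 0.5854 -0.4742  0.0392] med [ 0.5854 -0.4727  0.0416] hsv [ 24. 157. 193.]
blob px [ 12. 149.] 1894 mid [ 0.5603 -0.0657  0.052 ] med [ 0.5691 -0.0758  0.0476] hsv [29. 72. 87.]
blob px [205. 128.] 723 mid [ 0.5803 -0.2494  0.041 ] med [ 0.5807 -0.2503  0.0453] hsv [ 24.   7. 131.]
blob px [304. 212.] 613 mid [ 0.4988 -0.3397  0.0409] med [ 0.5    -0.3395  0.0455] hsv [ 30.   7. 124.]
blob px [424. 212.] 624 mid [ 0.4949 -0.4585  0.0391] med [ 0.4957 -0.4572  0.0416] hsv [ 25.  154.  195.5]
blob px [400. 291.] 339 mid [ 0.4076 -0.4401  0.0389] med [ 0.4101 -0.4405  0.0415] hsv [ 24. 157. 174.]
blob px [325. 328.] 487 mid [ 0.3654 -0.3621  0.0388] med [ 0.3675 -0.3617  0.0414] hsv [ 13. 139. 101.]
```

View pics/w1.png

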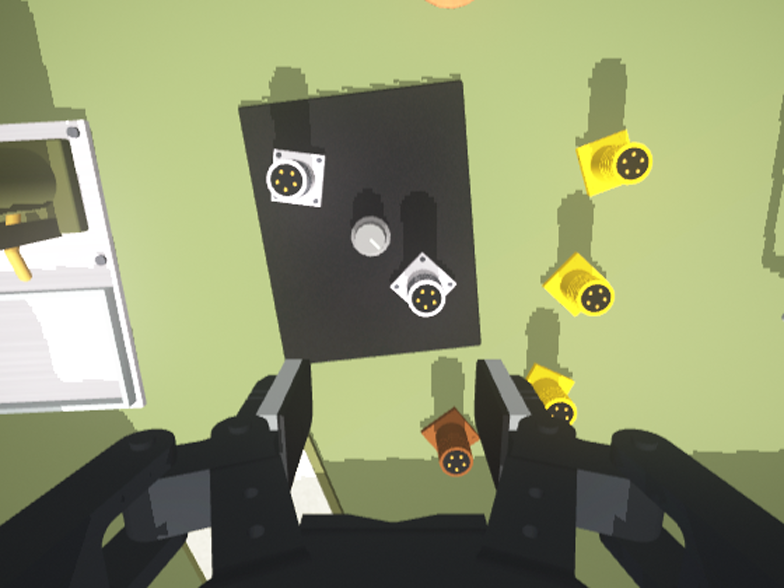

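The wrist view confirms it. Two bare-aluminium connectors (HSV saturation 7) are on the black mat at (290,180) and (425,290), the knob is at (370,237), and the yellow and brown decoys are off the mat. I start with the nearer connector, connector A, at (0.4995,-0.3395).

Call:
arm_command(
  steps=[
    [-1.5, 0, 0, 0, -0.012, 0.012, 0.6],
    [0, 0, 0, 0, -0.011, 0.01, 0.6],
    [0, 0, 0, 0.03, 0, 0, 0.6],
    [0, 0, 0, 0.03, 0, 0, 0.6],
    [0, 0, 0, 0.03, 0, 0, 0.6],
    [0, 0, 0, 0.03, 0, 0, 0.6],
    [0, 0, 0, 0, 0, 0, 0.6],
    [0, 0, 0, 0, 0, 0, 0.6],
  ],
)

```text
clock: 2.3
tool_pos: [0.4929, -0.3506, 0.1073]
eef_rot: [-0.501, -0.502, -0.495, 0.503]
contact_force: [0.6, -0.8, 0.2]
grip_width: 0.0514
```

Call:
arm_command(
  steps=[
    [0, 0, 0, 0, 0.0065, -0.011, 0.6],
    [0, 0, 0, 0, 0, 0, 0.6],
    [0, 0, 0, 0.02, 0, 0, 0.6],
    [0, 0, 0, 0.02, 0, 0, 0.6],
    [0, 0, 0, 0.02, 0, 0, 0.6],
    [0, 0, 0, 0, 0, 0, 0.6],
    [0, 0, 0, 0, 0, 0, 0.6],
    [0, 0, 0, 0, 0, 0, 0.6],
  ],
)

```text
clock: 2.97
tool_pos: [0.5078, -0.3463, 0.0608]
eef_rot: [0.51, 0.502, 0.485, -0.503]
contact_force: [-0.3, 0.0, 0.2]
grip_width: 0.0515
```

```bash
python3 -c "
from h import *
T,s=pose();print(T.round(4),R.from_matrix(T[:3,:3].T@np.array([[0,1,0],[0,0,-1],[-1,0,0]])).as_rotvec(degrees=True).round(2))"; python3 w.py w2.png
```

```text
[[ 0.0231  0.9997 -0.0096  0.5078]
 [-0.0256 -0.0091 -0.9996 -0.3463]
 [-0.9994  0.0234  0.0254  0.0608]
 [ 0.      0.      0.      1.    ]] [-0.54  1.46 -1.33]
pose [[0.024, 1.0, -0.01, 0.508], [-0.027, -0.009, -1.0, -0.347], [-0.999, 0.025, 0.027, 0.061], [0.0, 0.0, 0.0, 1.0]] cam [ 0.572 -0.343  0.204] [-0.245 -0.024 -0.969]
blob px [543.  95.] 1893 mid [ 0.5854 -0.4683  0.039 ] med [ 0.5843 -0.4667  0.0411] hsv [ 25. 202. 222.]
blob px [ 60. 107.] 3730 mid [ 0.5805 -0.2492  0.041 ] med [ 0.5806 -0.2518  0.0451] hsv [ 18.   9. 130.]
blob px [267. 274.] 2376 mid [ 0.4987 -0.3394  0.0409] med [ 0.5008 -0.3396  0.0453] hsv [126.   6. 131.]
blob px [494. 274.] 2279 mid [ 0.4947 -0.4584  0.0389] med [ 0.4964 -0.4563  0.0414] hsv [ 24. 161. 208.]
blob px [218. 274.] 196 mid [ 0.5084 -0.3168  0.0658] med [ 0.5116 -0.3199  0.0674] hsv [160.  10.  54.]
blob px [342. 275.] 146 mid [ 0.5076 -0.3744  0.0668] med [ 0.5097 -0.3713  0.0678] hsv [30. 20. 55.]
blob px [433. 410.] 664 mid [ 0.4108 -0.4362  0.0387] med [ 0.4117 -0.4332  0.0409] hsv [ 24.5 208.  202. ]
```

```bash
cat > go.py <<'E'
from h import *
import sys
T,s=pose(); t=np.array(list(map(float,sys.argv[1:4])))
Rt=np.array([[0,1,0],[0,0,-1],[-1,0,0]])
print('pos',T[:3,3].round(4),'rot',R.from_matrix(T[:3,:3].T@Rt).as_rotvec(degrees=True).round(1),'shift',(T[:3,:3].T@(t-T[:3,3])).round(4),'w',round(s['grip_width'],4),'F',np.round(s['contact_force'],1),s['clock'])
E
python3 go.py 0.4993 -0.3394 0.06
```

```text
pos [ 0.5083 -0.3467  0.0613] rot [-0.5  1.5 -1.4] shift [ 0.0009 -0.0091 -0.0073] w 0.0513 F [-0.   0.3  0.1] 3.0167
```

Call:
arm_command(
  steps=[
    [-0.5, 1.5, -1.3, 0, -0.0085, -0.007, 0.6],
    [0, 0, 0, 0, 0, 0, 0.6],
    [0, 0, 0, 0, 0, 0, 0.6],
    [0, 0, 0, 0, 0, 0, 0.6],
    [0, 0, 0, 0, 0, 0, 0.6],
    [0, 0, 0, 0, 0, 0, 0.6],
    [0, 0, 0, 0, 0, 0, 0.6],
    [0, 0, 0, 0, 0, 0, 0.6],
  ],
)

```text
clock: 3.68
tool_pos: [0.5039, -0.3429, 0.0683]
eef_rot: [0.506, 0.5, 0.494, -0.5]
contact_force: [0.1, 1.0, 0.2]
grip_width: 0.0514
```

```bash
python3 go.py 0.4993 -0.3394 0.016
```

```text
pos [ 0.5039 -0.3429  0.0683] rot [-0.   0.6 -0.7] shift [ 0.0522 -0.0052 -0.0041] w 0.0514 F [0.1 1.  0.2] 3.6833
```

Call:
arm_command(
  steps=[
    [0, 0.6, -0.7, 0.01, -0.0052, -0.004, 0.6],
    [0, 0, 0, 0.01, 0, 0, 0.6],
    [0, 0, 0, 0.01, 0, 0, 0.6],
    [0, 0, 0, 0, 0, 0, 0.6],
    [0, 0, 0, 0, 0, 0, 0.6],
    [0, 0, 0, 0, 0, 0, 0.6],
    [0, 0, 0, 0, 0, 0, 0.6],
    [0, 0, 0, 0, 0, 0, 0.6],
  ],
)

```text
clock: 4.35
tool_pos: [0.4972, -0.3376, 0.0326]
eef_rot: [0.498, 0.5, 0.502, -0.5]
contact_force: [-0.9, -0.4, -0.5]
grip_width: 0.0514
```

```bash
python3 go.py 0.4993 -0.3394 0.016
```

```text
pos [ 0.4972 -0.3376  0.0326] rot [-0.  -0.2  0.3] shift [0.0165 0.0022 0.0018] w 0.0514 F [-0.9 -0.4 -0.5] 4.35
```

Call:
arm_command(
  steps=[
    [0, 0, 0, 0.008, 0.002, 0.002, 0.6],
    [0, 0, 0, 0.006, 0, 0, 0.6],
    [0, 0, 0, 0, 0, 0, 0.6],
    [0, 0, 0, 0, 0, 0, 0.6],
    [0, 0, 0, 0, 0, 0, 0.6],
    [0, 0, 0, 0, 0, 0, 0.6],
    [0, 0, 0, 0, 0, 0, 0.6],
    [0, 0, 0, 0, 0, 0, 0.6],
  ],
)

```text
clock: 5.02
tool_pos: [0.5001, -0.3405, 0.018]
eef_rot: [0.499, 0.5, 0.501, -0.5]
contact_force: [1.4, -0.3, 0.0]
grip_width: 0.051
```

```bash
python3 go.py 0.4993 -0.3394 0.016
```

```text
pos [ 0.5001 -0.3405  0.018 ] rot [-0.  -0.1  0.1] shift [ 0.002  -0.0008 -0.0011] w 0.051 F [ 1.4 -0.3  0. ] 5.0167
```

Good. Now close and lift.

Call:
arm_command(
  steps=[
    [0, 0, 0, 0, 0, 0, 0.0],
    [0, 0, 0, 0, 0, 0, 0.0],
    [0, 0, 0, 0, 0, 0, 0.0],
    [0, 0, 0, 0, 0, 0, 0.0],
    [0, 0, 0, 0, 0, 0, 0.0],
    [0, 0, 0, 0, 0, 0, 0.0],
    [0, 0, 0, 0, 0, 0, 0.0],
    [0, 0, 0, 0, 0, 0, 0.0],
  ],
)

```text
clock: 5.68
tool_pos: [0.5003, -0.3406, 0.0186]
eef_rot: [0.499, 0.5, 0.501, -0.5]
contact_force: [-0.1, 0.6, 0.5]
grip_width: 0.0239
```

Call:
arm_command(
  steps=[
    [0, 0, 0, -0.02, 0, 0, 0.0],
    [0, 0, 0, -0.02, 0, 0, 0.0],
    [0, 0, 0, -0.02, 0, 0, 0.0],
    [0, 0, 0, -0.02, 0, 0, 0.0],
    [0, 0, 0, 0, 0, 0, 0.0],
    [0, 0, 0, 0, 0, 0, 0.0],
    [0, 0, 0, 0, 0, 0, 0.0],
    [0, 0, 0, 0, 0, 0, 0.0],
  ],
)

```text
clock: 6.35
tool_pos: [0.4986, -0.3391, 0.0983]
eef_rot: [0.497, 0.5, 0.503, -0.5]
contact_force: [-0.4, 0.0, -0.5]
grip_width: 0.0241
```

```bash
python3 go.py 0.447 -0.04 0.1
```

```text
pos [ 0.4986 -0.3391  0.0983] rot [-0.  -0.4  0.4] shift [ 0.0005 -0.0518 -0.299 ] w 0.0241 F [-0.4  0.  -0.5] 6.35
```

Call:
arm_command(
  steps=[
    [0, 0, 0, 0, -0.006, -0.02, 0.0],
    [0, 0, 0, 0, -0.006, -0.035, 0.0],
    [0, 0, 0, 0, -0.006, -0.035, 0.0],
    [0, 0, 0, 0, -0.006, -0.035, 0.0],
    [0, 0, 0, 0, -0.006, -0.035, 0.0],
    [0, 0, 0, 0, -0.006, -0.035, 0.0],
    [0, 0, 0, 0, -0.006, -0.035, 0.0],
    [0, 0, 0, 0, -0.006, -0.035, 0.0],
  ],
)

```text
clock: 7.02
tool_pos: [0.449, -0.0726, 0.0912]
eef_rot: [-0.492, -0.502, -0.5, 0.505]
contact_force: [0.0, 0.9, -0.2]
grip_width: 0.024
```

Call:
arm_command(
  steps=[
    [0, 0, 0, 0, -0.006, -0.035, 0.0],
    [0, 0, 0, 0, -0.002, -0.035, 0.0],
    [0, 0, 0, 0, 0, -0.025, 0.0],
    [0, 0, 0, 0, 0, -0.01, 0.0],
    [0, 0, 0, 0, 0, 0, 0.0],
    [0, 0, 0, 0, 0, 0, 0.0],
    [0, 0, 0, 0, 0, 0, 0.0],
    [0, 0, 0, 0, 0, 0, 0.0],
  ],
)

```text
clock: 7.68
tool_pos: [0.4327, 0.0438, 0.0862]
eef_rot: [0.488, 0.497, 0.508, -0.507]
contact_force: [0.8, -0.7, -0.2]
grip_width: 0.0242
```

```bash
python3 go.py 0.44 0.055 0.1
```

```text
pos [0.4327 0.0438 0.0862] rot [-0.4 -0.6  1.7] shift [-0.0139  0.0068 -0.0114] w 0.0242 F [ 0.8 -0.7 -0.2] 7.6833
```

Call:
arm_command(
  steps=[
    [-0.4, -0.6, 1.7, 0.01, 0.007, -0.011, 0.0],
    [0, 0, 0, 0.01, 0, 0, 0.0],
    [0, 0, 0, 0.01, 0, 0, 0.0],
    [0, 0, 0, 0, 0, 0, 0.0],
    [0, 0, 0, 0, 0, 0, 0.0],
    [0, 0, 0, 0, 0, 0, 0.0],
    [0, 0, 0, 0, 0, 0, 0.0],
    [0, 0, 0, 0, 0, 0, 0.0],
  ],
)

```text
clock: 8.35
tool_pos: [0.4439, 0.0473, 0.0557]
eef_rot: [0.499, 0.504, 0.495, -0.502]
contact_force: [0.7, -0.5, -0.9]
grip_width: 0.0245
```

```bash
python3 go.py 0.44 0.055 0.0215
```

```text
pos [0.4439 0.0473 0.0557] rot [-0.7  0.1 -0.4] shift [ 0.0341 -0.0042 -0.0077] w 0.0245 F [ 0.7 -0.5 -0.9] 8.35
```

Call:
arm_command(
  steps=[
    [-0.7, 0, -0.4, 0.01, -0.003, -0.007, 0.0],
    [0, 0, 0, 0.01, 0, 0, 0.0],
    [0, 0, 0, 0.007, 0, 0, 0.0],
    [0, 0, 0, 0.002, 0, 0, 0.0],
    [0, 0, 0, 0, 0, 0, 0.0],
    [0, 0, 0, 0, 0, 0, 0.0],
    [0, 0, 0, 0, 0, 0, 0.0],
    [0, 0, 0, 0, 0, 0, 0.0],
  ],
)

```text
clock: 9.02
tool_pos: [0.4414, 0.0557, 0.0253]
eef_rot: [0.501, 0.499, 0.499, -0.5]
contact_force: [0.2, 0.7, 0.3]
grip_width: 0.0246
```

```bash
python3 go.py 0.44 0.055 0.0215
```

```text
pos [0.4414 0.0557 0.0253] rot [ 0.1  0.2 -0.1] shift [ 0.0038 -0.0014  0.0007] w 0.0246 F [0.2 0.7 0.3] 9.0167
```

Call:
arm_command(
  steps=[
    [0, 0, 0, 0.003, 0, 0, 0.0],
    [0, 0, 0, 0, 0, 0, 0.0],
    [0, 0, 0, 0, 0, 0, 0.55],
    [0, 0, 0, 0, 0, 0, 0.55],
    [0, 0, 0, 0, 0, 0, 0.55],
    [0, 0, 0, 0, 0, 0, 0.55],
    [0, 0, 0, 0, 0, 0, 0.55],
    [0, 0, 0, 0, 0, 0, 0.55],
  ],
)

```text
clock: 9.68
tool_pos: [0.4423, 0.0555, 0.0232]
eef_rot: [0.502, 0.5, 0.499, -0.5]
contact_force: [-0.0, -0.2, 0.1]
grip_width: 0.0467
```

Call:
arm_command(
  steps=[
    [0, 0, 0, -0.01, 0, 0, 0.55],
    [0, 0, 0, -0.02, 0, 0, 0.55],
    [0, 0, 0, -0.03, 0, 0, 0.55],
    [0, 0, 0, -0.03, 0, 0, 0.55],
    [0, 0, 0, -0.01, 0, 0, 0.55],
    [0, 0, 0, 0, 0, 0, 0.55],
    [0, 0, 0, 0, 0, 0, 0.55],
    [0, 0, 0, 0, 0, 0, 0.55],
  ],
)

```text
clock: 10.35
tool_pos: [0.4409, 0.0557, 0.1261]
eef_rot: [0.501, 0.499, 0.499, -0.5]
contact_force: [-0.5, 0.4, -0.0]
grip_width: 0.0471
```

```bash
python3 go.py 0.5803 -0.2495 0.12; python3 w.py w3.png
```

```text
pos [0.4409 0.0557 0.1261] rot [ 0.   0.2 -0. ] shift [0.007  0.1391 0.3053] w 0.0471 F [-0.5  0.4 -0. ] 10.35
pose [[-0.001, 1.0, 0.001, 0.441], [-0.003, 0.001, -1.0, 0.056], [-1.0, -0.001, 0.003, 0.126], [0.0, 0.0, 0.0, 1.0]] cam [0.509 0.057 0.268] [-0.267 -0.004 -0.964]
blob px [237.  34.] 1026 mid [0.5589 0.087  0.052 ] med [0.5503 0.0789 0.0554] hsv [ 25.  24. 198.]
blob px [471.  42.] 3170 mid [ 0.5461 -0.0569  0.052 ] med [ 0.548  -0.0495  0.0484] hsv [28. 87. 55.]
blob px [280. 220.] 1309 mid [0.4403 0.0559 0.0421] med [0.4421 0.0562 0.0474] hsv [150.   9.  74.]
```

View pics/w3.png

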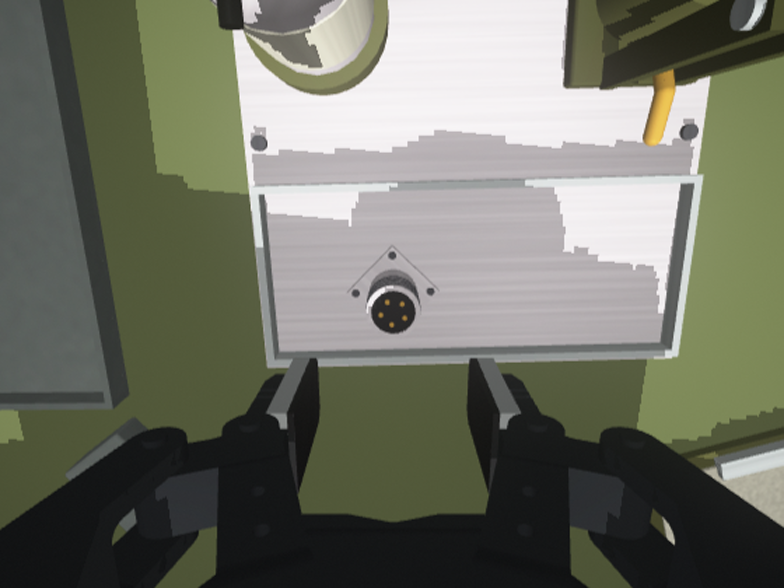

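The wrist view shows A upright in the wash tray at (393,300). Next is connector B.

Call:
arm_command(
  steps=[
    [0, 0, 0, 0, 0, 0.02, 0.55],
    [0, 0, 0, 0, 0, 0.035, 0.55],
    [0, 0, 0, 0, 0, 0.035, 0.55],
    [0, 0, 0, 0, 0, 0.035, 0.55],
    [0, 0, 0, 0, 0.005, 0.035, 0.55],
    [0, 0, 0, 0, 0.02, 0.035, 0.55],
    [0, 0, 0, 0, 0.025, 0.03, 0.55],
    [0, 0, 0, 0, 0.025, 0.025, 0.55],
  ],
)

```text
clock: 11.07
tool_pos: [0.5051, -0.1944, 0.1125]
eef_rot: [0.491, 0.493, 0.513, -0.502]
contact_force: [-0.3, -0.4, 0.0]
grip_width: 0.0473
```

Call:
arm_command(
  steps=[
    [0, 0, 0, 0, 0.025, 0.02, 0.55],
    [0, 0, 0, 0, 0.02, 0.015, 0.55],
    [0, 0, 0, 0, 0.01, 0.005, 0.55],
    [0, 0, 0, 0, 0, 0, 0.55],
    [0, 0, 0, 0, 0, 0, 0.55],
    [0, 0, 0, 0, 0, 0, 0.55],
    [0, 0, 0, 0, 0, 0, 0.55],
    [0, 0, 0, 0, 0, 0, 0.55],
  ],
)

```text
clock: 11.73
tool_pos: [0.5601, -0.2402, 0.0974]
eef_rot: [0.484, 0.494, 0.516, -0.505]
contact_force: [0.1, 0.3, 0.1]
grip_width: 0.0471
```

```bash
python3 go.py 0.5803 -0.2495 0.12; python3 w.py w4.png
```

```text
pos [ 0.5601 -0.2402  0.0974] rot [ 0.1 -1.2  2.5] shift [-0.0236  0.0192  0.0088] w 0.0471 F [0.1 0.3 0.1] 11.7333
pose [[-0.044, 0.999, 0.001, 0.56], [0.021, 0.002, -1.0, -0.24], [-0.999, -0.044, -0.021, 0.097], [0.0, 0.0, 0.0, 1.0]] cam [ 0.634 -0.242  0.236] [-0.309  0.018 -0.951]
blob px [  8. 191.] 959 mid [ 0.5823 -0.0747  0.0428] med [ 0.5826 -0.0792  0.0409] hsv [31. 83. 84.]
blob px [298. 196.] 1745 mid [ 0.5807 -0.249   0.0408] med [ 0.5821 -0.2489  0.0454] hsv [  8.  10. 117.]
blob px [ 10. 252.] 958 mid [ 0.5388 -0.0677  0.0453] med [ 0.5482 -0.075   0.0429] hsv [29. 77. 73.]
```

Call:
arm_command(
  steps=[
    [0, -1.2, 2.5, 0, 0.01, 0.005, 0.55],
    [0, 0, 0, 0, 0.008, 0.004, 0.55],
    [0, 0, 0, 0.01, 0, 0, 0.55],
    [0, 0, 0, 0.01, 0, 0, 0.55],
    [0, 0, 0, 0.01, 0, 0, 0.55],
    [0, 0, 0, 0, 0, 0, 0.55],
    [0, 0, 0, 0, 0, 0, 0.55],
    [0, 0, 0, 0, 0, 0, 0.55],
  ],
)

```text
clock: 12.45
tool_pos: [0.5759, -0.2461, 0.0636]
eef_rot: [0.499, 0.499, 0.503, -0.5]
contact_force: [-0.7, 0.5, 0.8]
grip_width: 0.0472
```

```bash
python3 go.py 0.5805 -0.2493 0.018
```

```text
pos [ 0.5759 -0.2461  0.0636] rot [ 0.2 -0.2  0.3] shift [0.0455 0.0048 0.0034] w 0.0472 F [-0.7  0.5  0.8] 12.45
```

Call:
arm_command(
  steps=[
    [0, 0, 0, 0, 0.005, 0.0035, 0.55],
    [0, 0, 0, 0, 0, 0, 0.55],
    [0, 0, 0, 0.01, 0, 0, 0.55],
    [0, 0, 0, 0.01, 0, 0, 0.55],
    [0, 0, 0, 0.01, 0, 0, 0.55],
    [0, 0, 0, 0.008, 0, 0, 0.55],
    [0, 0, 0, 0, 0, 0, 0.55],
    [0, 0, 0, 0, 0, 0, 0.55],
  ],
)

```text
clock: 13.12
tool_pos: [0.5813, -0.2501, 0.0214]
eef_rot: [0.499, 0.499, 0.503, -0.5]
contact_force: [0.7, -0.9, 0.0]
grip_width: 0.0469
```

```bash
python3 go.py 0.5805 -0.2493 0.018
```

```text
pos [ 0.5813 -0.2501  0.0214] rot [ 0.2 -0.2  0.3] shift [ 0.0034 -0.0008 -0.0008] w 0.0469 F [ 0.7 -0.9  0. ] 13.1167
```

Call:
arm_command(
  steps=[
    [0, 0, 0, 0.003, 0, 0, 0.55],
    [0, 0, 0, 0, 0, 0, 0.0],
    [0, 0, 0, 0, 0, 0, 0.0],
    [0, 0, 0, 0, 0, 0, 0.0],
    [0, 0, 0, 0, 0, 0, 0.0],
    [0, 0, 0, 0, 0, 0, 0.0],
    [0, 0, 0, 0, 0, 0, 0.0],
    [0, 0, 0, 0, 0, 0, 0.0],
  ],
)

```text
clock: 13.78
tool_pos: [0.5816, -0.2501, 0.0188]
eef_rot: [0.499, 0.499, 0.503, -0.5]
contact_force: [0.6, 0.1, -1.3]
grip_width: 0.0244
```

Call:
arm_command(
  steps=[
    [0, 0, 0, -0.02, 0, 0, 0.0],
    [0, 0, 0, -0.025, 0, 0, 0.0],
    [0, 0, 0, -0.025, 0, 0, 0.0],
    [0, 0, 0, -0.015, 0, 0, 0.0],
    [0, 0, 0, 0, -0.01, 0, 0.0],
    [0, 0, 0, 0, -0.025, 0, 0.0],
    [0, 0, 0, 0, -0.025, 0, 0.0],
    [0, 0, 0, 0, -0.025, 0, 0.0],
  ],
)

```text
clock: 14.45
tool_pos: [0.4971, -0.2509, 0.1056]
eef_rot: [0.502, 0.498, 0.502, -0.498]
contact_force: [-0.2, -0.1, -0.3]
grip_width: 0.0244
```

Call:
arm_command(
  steps=[
    [0, 0, 0, 0, -0.025, -0.02, 0.0],
    [0, 0, 0, 0, -0.02, -0.03, 0.0],
    [0, 0, 0, 0, -0.005, -0.035, 0.0],
    [0, 0, 0, 0, 0, -0.035, 0.0],
    [0, 0, 0, 0, 0, -0.035, 0.0],
    [0, 0, 0, 0, 0, -0.03, 0.0],
    [0, 0, 0, 0, 0, -0.015, 0.0],
    [0, 0, 0, 0, 0, 0, 0.0],
  ],
)

```text
clock: 15.12
tool_pos: [0.4254, -0.0431, 0.1011]
eef_rot: [0.493, 0.498, 0.505, -0.504]
contact_force: [0.2, -0.5, -1.0]
grip_width: 0.0247
```

```bash
python3 go.py 0.44 -0.04 0.1
```

```text
pos [ 0.4254 -0.0431  0.1011] rot [-0.2 -0.3  1.1] shift [ 0.0008  0.0146 -0.0032] w 0.0247 F [ 0.2 -0.5 -1. ] 15.1167
```

Call:
arm_command(
  steps=[
    [0, -0.3, 1.1, 0, 0.013, 0, 0.0],
    [0, 0, 0, 0.01, 0, 0, 0.0],
    [0, 0, 0, 0.02, 0, 0, 0.0],
    [0, 0, 0, 0.01, 0, 0, 0.0],
    [0, 0, 0, 0.005, 0, 0, 0.0],
    [0, 0, 0, 0, 0, 0, 0.0],
    [0, 0, 0, 0, 0, 0, 0.0],
    [0, 0, 0, 0, 0, 0, 0.0],
  ],
)

```text
clock: 15.78
tool_pos: [0.4444, -0.0491, 0.0531]
eef_rot: [0.502, 0.504, 0.494, -0.5]
contact_force: [0.0, 0.2, -0.6]
grip_width: 0.0241
```

```bash
python3 go.py 0.44 -0.04 0.022
```

```text
pos [ 0.4444 -0.0491  0.0531] rot [-0.4  0.3 -0.7] shift [ 0.031  -0.0048 -0.0092] w 0.0241 F [ 0.   0.2 -0.6] 15.7833
```

Call:
arm_command(
  steps=[
    [-0.4, 0.3, -0.7, 0.01, -0.002, -0.005, 0.0],
    [0, 0, 0, 0.01, 0, 0, 0.0],
    [0, 0, 0, 0.008, 0, 0, 0.0],
    [0, 0, 0, 0.002, 0, 0, 0.0],
    [0, 0, 0, 0, 0, 0, 0.0],
    [0, 0, 0, 0, 0, 0, 0.0],
    [0, 0, 0, 0, 0, 0, 0.0],
    [0, 0, 0, 0, 0, 0, 0.0],
  ],
)

```text
clock: 16.45
tool_pos: [0.4446, -0.0445, 0.0224]
eef_rot: [0.501, 0.501, 0.499, -0.499]
contact_force: [0.1, -0.9, -1.0]
grip_width: 0.0241
```

```bash
python3 go.py 0.44 -0.045 0.022
```

```text
pos [ 0.4446 -0.0445  0.0224] rot [ 0.   0.  -0.2] shift [ 0.0004 -0.0046  0.0005] w 0.0241 F [ 0.1 -0.9 -1. ] 16.45
```

Call:
arm_command(
  steps=[
    [0, 0, 0, 0, 0, 0, 0.55],
    [0, 0, 0, 0, 0, 0, 0.55],
    [0, 0, 0, 0, 0, 0, 0.55],
    [0, 0, 0, 0, 0, 0, 0.55],
    [0, 0, 0, 0, 0, 0, 0.55],
    [0, 0, 0, -0.01, 0, 0, 0.55],
    [0, 0, 0, -0.02, 0, 0, 0.55],
    [0, 0, 0, -0.03, 0, 0, 0.55],
  ],
)

```text
clock: 17.12
tool_pos: [0.4419, -0.0438, 0.0811]
eef_rot: [0.498, 0.499, 0.502, -0.5]
contact_force: [-0.2, -0.3, -1.0]
grip_width: 0.0468
```

Call:
arm_command(
  steps=[
    [0, 0, 0, -0.035, 0, 0, 0.0],
    [0, 0, 0, -0.035, 0, 0, 0.0],
    [0, 0, 0, -0.035, 0, 0, 0.0],
    [0, 0, 0, -0.035, 0, 0, 0.0],
    [0, 0, 0, -0.02, 0, 0, 0.0],
    [0, 0, 0, 0, 0, 0, 0.0],
    [0, 0, 0, 0, 0, 0, 0.0],
    [0, 0, 0, 0, 0, 0, 0.0],
  ],
)

```text
clock: 17.78
tool_pos: [0.4425, -0.0443, 0.2537]
eef_rot: [0.501, 0.501, 0.499, -0.499]
contact_force: [0.4, 0.3, -0.7]
grip_width: 0.0002
```

```bash
cat > cap.py <<'E'
from h import *
import sys
c,M=cam('wrist'); save(c,sys.argv[1]); W=cloud(c,M)
Z=W[...,2]; g=c['img'].astype(int).max(2); X=W[...,0];Y=W[...,1]
for nm,xr,yr,zr in(('cap',(.54,.60),(.05,.13),(.15,.18)),('grip',(.60,.68),(-.12,.0),(.135,.19)),('con',(.38,.50),(-.11,.13),(.036,.06))):
    m=((X>xr[0])&(X<xr[1])&(Y>yr[0])&(Y<yr[1])&(Z>zr[0])&(Z<zr[1])).astype(np.uint8)
    n,l,s,ce=cv2.connectedComponentsWithStats(m)
    for i in range(1,n):
        if s[i,4]>100:
            t=W[l==i]; print(nm,ce[i].round(),s[i,4],t.min(0).round(4),t.max(0).round(4),'med',np.median(t,0).round(4),'v',np.median(g[l==i]))
E
python3 go.py 0.573 0.087 0.19; python3 cap.py w5.png
```

```text
pos [ 0.4425 -0.0443  0.2537] rot [ 0.   0.  -0.2] shift [ 0.0641  0.1303 -0.1312] w 0.0002 F [ 0.4  0.3 -0.7] 17.7833
cap [64. 21.] 1916 [0.54   0.0767 0.15  ] [0.581  0.105  0.1644] med [0.5684 0.0886 0.1612] v 37.0
con [281. 183.] 544 [ 0.4316 -0.0569  0.0362] [ 0.4575 -0.0313  0.0507] med [ 0.4453 -0.0446  0.0474] v 110.0
con [184. 187.] 575 [0.4272 0.0425 0.036 ] [0.4532 0.0683 0.0499] med [0.4413 0.0542 0.0472] v 78.0
```

View pics/w5.png

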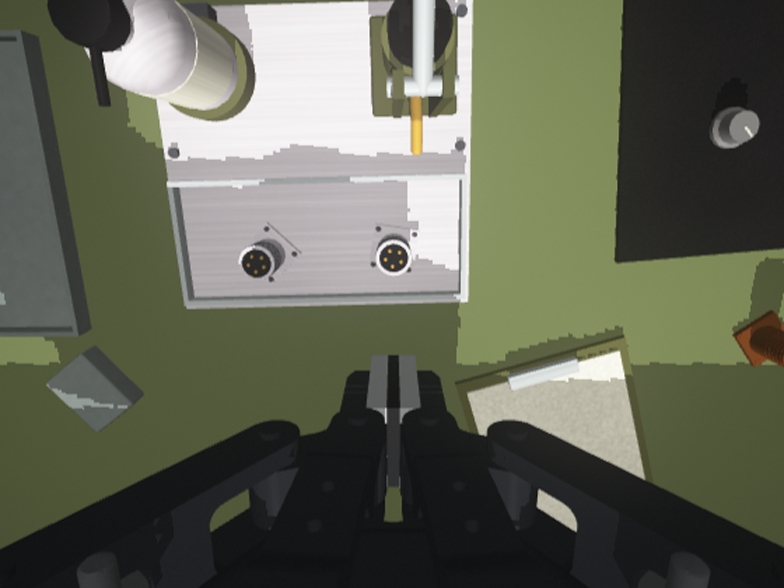

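Both connectors stand upright in the wash tray, at (255,255) and (393,255). The cap, with its nozzle, is at the upper left at about (90,20). Next I go above the cap.

Call:
arm_command(
  steps=[
    [0, 0, 0, 0, 0.015, -0.015, 0.0],
    [0, 0, 0, 0, 0.025, -0.025, 0.0],
    [0, 0, 0, 0, 0.025, -0.025, 0.0],
    [0, 0, 0, 0, 0.025, -0.025, 0.0],
    [0, 0, 0, 0, 0.02, -0.02, 0.0],
    [0, 0, 0, 0, 0.012, -0.012, 0.0],
    [0, 0, 0, 0, 0, 0, 0.0],
    [0, 0, 0, 0, 0, 0, 0.0],
  ],
)

```text
clock: 18.5
tool_pos: [0.5601, 0.0838, 0.2343]
eef_rot: [0.49, 0.494, 0.508, -0.508]
contact_force: [-0.6, 0.0, -0.6]
grip_width: -0.0001
```

```bash
python3 go.py 0.573 0.090 0.19; python3 cap.py w6.png
```

```text
pos [0.5601 0.0838 0.2343] rot [-0.2 -0.2  1.9] shift [ 0.0439  0.0143 -0.0061] w -0.0001 F [-0.6  0.  -0.6] 18.5
cap [270. 202.] 1717 [0.54   0.0774 0.1501] [0.5882 0.1051 0.1645] med [0.5743 0.0909 0.1618] v 54.0
grip [508.  99.] 4378 [ 0.6001 -0.0773  0.1379] [ 0.6499 -0.0211  0.1715] med [ 0.6374 -0.0519  0.1661] v 39.0
con [401. 287.] 569 [ 0.4315 -0.0574  0.036 ] [ 0.4576 -0.0311  0.05  ] med [ 0.4469 -0.0427  0.0473] v 97.0
```

Call:
arm_command(
  steps=[
    [0, 0, 1.9, 0, 0.014, -0.007, 0.0],
    [0, 0, 0, 0.01, 0, 0, 0.0],
    [0, 0, 0, 0.015, 0, 0, 0.0],
    [0, 0, 0, 0.01, 0, 0, 0.0],
    [0, 0, 0, 0, 0, 0, 0.0],
    [0, 0, 0, 0, 0, 0, 0.0],
    [0, 0, 0, 0, 0, 0, 0.0],
    [0, 0, 0, 0, 0, 0, 0.0],
  ],
)

```text
clock: 19.22
tool_pos: [0.5645, 0.0843, 0.1918]
eef_rot: [-0.492, -0.499, -0.502, 0.506]
contact_force: [0.3, -0.3, -0.1]
grip_width: -0.0004
```

```bash
python3 go.py 0.574 0.091 0.163
```

```text
pos [0.5645 0.0843 0.1918] rot [-0.6 -0.1  1. ] shift [ 0.0286  0.0099 -0.0067] w -0.0004 F [ 0.3 -0.3 -0.1] 19.2167
```

Call:
arm_command(
  steps=[
    [-0.6, 0, 1.0, 0, 0.01, -0.007, 0.0],
    [0, 0, 0, 0, 0, 0, 0.0],
    [0, 0, 0, 0.01, 0, 0, 0.0],
    [0, 0, 0, 0.006, 0, 0, 0.0],
    [0, 0, 0, 0, 0, 0, 0.0],
    [0, 0, 0, 0, 0, 0, 0.0],
    [0, 0, 0, 0, 0, 0, 0.0],
    [0, 0, 0, 0, 0, 0, 0.0],
  ],
)

```text
clock: 19.88
tool_pos: [0.577, 0.0922, 0.1757]
eef_rot: [0.501, 0.502, 0.499, -0.498]
contact_force: [-0.6, 0.2, 0.2]
grip_width: -0.0002
```

```bash
python3 go.py 0.574 0.091 0.163
```

```text
pos [0.577  0.0922 0.1757] rot [ 0.1 -0.1 -0.4] shift [ 0.0127 -0.0031  0.0012] w -0.0002 F [-0.6  0.2  0.2] 19.8833
```

Call:
arm_command(
  steps=[
    [0, 0, 0, 0.004, -0.002, 0, 0.0],
    [0, 0, 0, 0.004, 0, 0, 0.0],
    [0, 0, 0, 0.004, 0, 0, 0.0],
    [0, 0, 0, 0.004, 0, 0, 0.0],
    [0, 0, 0, 0.004, 0, 0, 0.0],
    [0, 0, 0, 0.004, 0, 0, 0.0],
    [0, 0, 0, 0.004, 0, 0, 0.0],
    [0, 0, 0, 0.004, 0, 0, 0.0],
  ],
)

```text
clock: 20.55
tool_pos: [0.5757, 0.0921, 0.1558]
eef_rot: [0.503, 0.502, 0.498, -0.496]
contact_force: [-7.2, 0.2, 24.4]
grip_width: -0.0001
```

```bash
python3 go.py 0.574 0.091 0.156
```

```text
pos [0.5757 0.0921 0.1558] rot [ 0.1 -0.  -0.6] shift [-0.0002 -0.0017  0.0011] w -0.0001 F [-7.2  0.2 24.4] 20.55
```

Call:
arm_command(
  steps=[
    [0, 0, 0, 0.003, 0, 0, 0.0],
    [0, 0, 0, 0.003, 0, 0, 0.0],
    [0, 0, 0, 0.003, 0, 0, 0.0],
    [0, 0, 0, -0.005, 0, 0, 0.0],
    [0, 0, 0, -0.015, 0, 0, 0.0],
    [0, 0, 0, -0.025, 0, 0, 0.0],
    [0, 0, 0, -0.02, 0, 0, 0.0],
    [0, 0, 0, 0, 0, 0, 0.0],
  ],
)

```text
clock: 21.22
tool_pos: [0.5745, 0.0921, 0.2238]
eef_rot: [0.505, 0.503, 0.497, -0.495]
contact_force: [0.3, 0.3, 0.3]
grip_width: 0.0003
```

```bash
python3 go.py 0.637 -0.058 0.22; python3 cap.py w7.png
```

```text
pos [0.5745 0.0921 0.2238] rot [ 0.2  0.  -0.9] shift [0.0048 0.0619 0.1503] w 0.0003 F [0.3 0.3 0.3] 21.2167
cap [282. 230.] 1605 [0.5579 0.0775 0.1501] [0.5883 0.1049 0.1637] med [0.5759 0.0915 0.1619] v 52.0
grip [517. 134.] 3847 [ 0.6001 -0.0672  0.1391] [ 0.6496 -0.0209  0.1708] med [ 0.6369 -0.048   0.1655] v 41.0
con [412. 312.] 383 [ 0.4373 -0.0571  0.036 ] [ 0.4579 -0.0314  0.0493] med [ 0.4517 -0.0443  0.0472] v 89.0
```

The cap is back up: its top reads 0.162, the same as before. Next I go above the lever handle, whose bar centre is about (0.641,-0.057) with its top at 0.170.

Call:
arm_command(
  steps=[
    [0, 0, -0.9, 0, 0.01, 0.015, 0.0],
    [0, 0, 0, 0, 0.012, 0.028, 0.0],
    [0, 0, 0, 0, 0.012, 0.028, 0.0],
    [0, 0, 0, 0, 0.012, 0.028, 0.0],
    [0, 0, 0, 0, 0.012, 0.025, 0.0],
    [0, 0, 0, 0, 0.008, 0.015, 0.0],
    [0, 0, 0, 0, 0, 0, 0.0],
    [0, 0, 0, 0, 0, 0, 0.0],
  ],
)

```text
clock: 21.93
tool_pos: [0.6365, -0.0496, 0.2087]
eef_rot: [0.495, 0.494, 0.508, -0.502]
contact_force: [-0.0, -0.5, 0.9]
grip_width: -0.0001
```

```bash
python3 go.py 0.645 -0.058 0.19; python3 cap.py w8.png
```

```text
pos [ 0.6365 -0.0496  0.2087] rot [ 0.4 -0.3  1.2] shift [0.0185 0.0088 0.0086] w -0.0001 F [-0.  -0.5  0.9] 21.9333
cap [ 63. 324.] 1959 [0.547  0.0768 0.15  ] [0.5888 0.1047 0.1636] med [0.5766 0.0884 0.1613] v 31.0
grip [295. 231.] 4140 [ 0.614  -0.0922  0.1494] [ 0.6505 -0.0218  0.1706] med [ 0.6429 -0.0576  0.1671] v 57.0
con [280. 363.] 229 [ 0.4404 -0.0568  0.036 ] [ 0.4582 -0.0431  0.0489] med [ 0.4513 -0.0494  0.0469] v 90.0
```

View pics/w8.png

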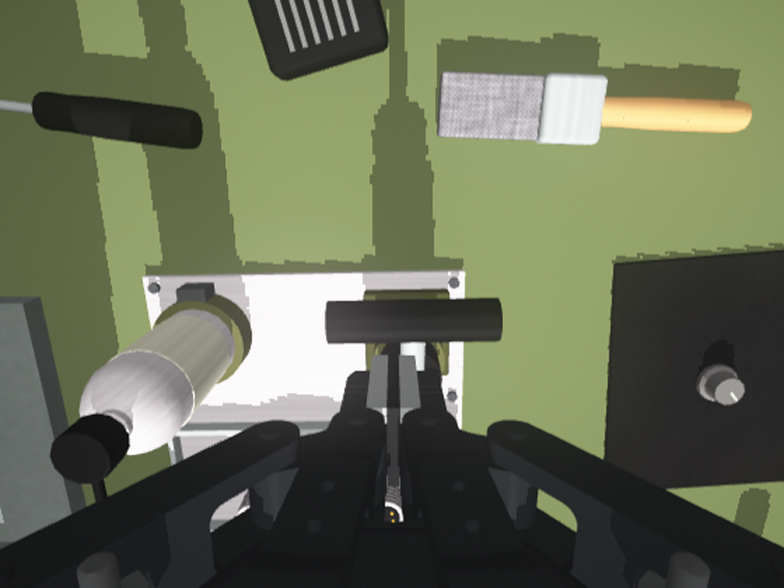

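The handle is the black bar at (413,320), and the fingers sit just short of it. I correct the position and come down to just above it.

Call:
arm_command(
  steps=[
    [0.4, -0.3, 1.2, 0, 0.009, 0.008, 0.0],
    [0, 0, 0, 0, 0, 0, 0.0],
    [0, 0, 0, 0.01, 0, 0, 0.0],
    [0, 0, 0, 0.01, 0, 0, 0.0],
    [0, 0, 0, 0, 0, 0, 0.0],
    [0, 0, 0, 0, 0, 0, 0.0],
    [0, 0, 0, 0, 0, 0, 0.0],
    [0, 0, 0, 0, 0, 0, 0.0],
  ],
)

```text
clock: 22.65
tool_pos: [0.6426, -0.0505, 0.1849]
eef_rot: [0.5, 0.498, 0.503, -0.499]
contact_force: [-0.6, -0.2, -0.0]
grip_width: 0.0
```

```bash
python3 go.py 0.646 -0.058 0.111
```

```text
pos [ 0.6426 -0.0505  0.1849] rot [ 0.4 -0.1  0.2] shift [0.0738 0.0036 0.0076] w 0.0 F [-0.6 -0.2 -0. ] 22.65
```

Call:
arm_command(
  steps=[
    [0, 0, 0, 0.004, 0.003, 0.006, 0.0],
    [0, 0, 0, 0.009, 0, 0, 0.0],
    [0, 0, 0, 0.01, 0, 0, 0.0],
    [0, 0, 0, 0.01, 0, 0, 0.0],
    [0, 0, 0, 0.01, 0, 0, 0.0],
    [0, 0, 0, 0.01, 0, 0, 0.0],
    [0, 0, 0, 0.008, 0, 0, 0.0],
    [0, 0, 0, 0.006, 0, 0, 0.0],
  ],
)

```text
clock: 23.32
tool_pos: [0.6581, -0.0577, 0.1203]
eef_rot: [0.508, 0.505, 0.495, -0.493]
contact_force: [-1.2, -0.2, 7.0]
grip_width: 0.0
```

```bash
python3 go.py 0.646 -0.058 0.111
```

```text
pos [ 0.6581 -0.0577  0.1203] rot [ 0.3  0.  -1.5] shift [ 0.009  -0.0123  0.0002] w 0.0 F [-1.2 -0.2  7. ] 23.3167
```

Call:
arm_command(
  steps=[
    [0, 0, -1.0, 0.003, -0.005, 0, 0.0],
    [0, 0, -0.5, 0.004, -0.003, 0, 0.0],
    [0, 0, 0, 0.004, 0, 0, 0.0],
    [0, 0, 0, 0.004, 0, 0, 0.0],
    [0, 0, 0, 0.004, 0, 0, 0.0],
    [0, 0, 0, 0.004, 0, 0, 0.0],
    [0, 0, 0, 0.003, 0, 0, 0.0],
    [0, 0, 0, 0.003, 0, 0, 0.0],
  ],
)

```text
clock: 23.98
tool_pos: [0.655, -0.0581, 0.1105]
eef_rot: [0.505, 0.5, 0.498, -0.497]
contact_force: [-4.1, 1.7, 17.1]
grip_width: 0.0003
```

```bash
python3 go.py 0.646 -0.058 0.111
```

```text
pos [ 0.655  -0.0581  0.1105] rot [ 0.4  0.3 -0.7] shift [-0.0007 -0.009  -0.0001] w 0.0003 F [-4.1  1.7 17.1] 23.9833
```

Call:
arm_command(
  steps=[
    [0, 0, 0, 0.002, 0, 0, 0.0],
    [0, 0, 0, -0.01, 0, 0, 0.0],
    [0, 0, 0, -0.015, 0, 0, 0.0],
    [0, 0, 0, -0.02, 0, 0, 0.0],
    [0, 0, 0, -0.02, 0, 0, 0.0],
    [0, 0, 0, -0.008, 0, 0, 0.0],
    [0, 0, 0, 0, 0, 0, 0.0],
    [0, 0, 0, 0, 0, 0, 0.0],
  ],
)

```text
clock: 24.65
tool_pos: [0.6491, -0.0583, 0.1814]
eef_rot: [0.503, 0.497, 0.501, -0.5]
contact_force: [-0.4, 1.0, -0.4]
grip_width: -0.0001
```

```bash
python3 go.py 0.645 -0.058 0.111;python3 cap.py w9.png
```

```text
pos [ 0.6491 -0.0583  0.1814] rot [0.4 0.3 0. ] shift [ 0.0704 -0.0041 -0.0006] w -0.0001 F [-0.4  1.  -0.4] 24.65
cap [ 20. 366.] 1426 [0.5676 0.0763 0.15  ] [0.5889 0.0992 0.1636] med [0.5823 0.0867 0.1606] v 18.5
grip [277. 269.] 3262 [ 0.6321 -0.0922  0.1555] [ 0.6609 -0.0216  0.19  ] med [ 0.6461 -0.0528  0.167 ] v 54.0
```

Call:
arm_command(
  steps=[
    [0, 0, 0, 0.004, -0.004, 0, 0.0],
    [0, 0, 0, 0.009, -0.001, 0, 0.0],
    [0, 0, 0, 0.01, -0.001, 0, 0.0],
    [0, 0, 0, 0.01, -0.001, 0, 0.0],
    [0, 0, 0, 0.01, -0.001, 0, 0.0],
    [0, 0, 0, 0.01, -0.001, 0, 0.0],
    [0, 0, 0, 0.01, -0.001, 0, 0.0],
    [0, 0, 0, 0.006, -0.001, 0, 0.0],
  ],
)

```text
clock: 25.37
tool_pos: [0.649, -0.0591, 0.109]
eef_rot: [0.509, 0.504, 0.493, -0.494]
contact_force: [-7.7, 2.0, 44.1]
grip_width: 0.0001
```

Call:
arm_command(
  steps=[
    [0, 0, 0, 0.004, -0.002, 0, 0.0],
    [0, 0, 0, 0.004, 0, 0, 0.0],
    [0, 0, 0, 0.004, 0, 0, 0.0],
    [0, 0, 0, 0.004, 0, 0, 0.0],
    [0, 0, 0, 0.004, 0, 0, 0.0],
    [0, 0, 0, 0.004, 0, 0, 0.0],
    [0, 0, 0, 0.003, 0, 0, 0.0],
    [0, 0, 0, 0.003, 0, 0, 0.0],
  ],
)

```text
clock: 26.03
tool_pos: [0.649, -0.059, 0.1102]
eef_rot: [0.514, 0.504, 0.49, -0.491]
contact_force: [-4.2, 1.1, 20.7]
grip_width: -0.0002
```

```bash
python3 go.py 0.645 -0.058 0.111
```

```text
pos [ 0.649  -0.059   0.1102] rot [ 0.5  0.7 -2.1] shift [-0.001  -0.004  -0.0011] w -0.0002 F [-4.2  1.1 20.7] 26.0333
```

The second stroke is at the stop. It peaked at 44 N at the fingertips, so the third will be gentler.

Call:
arm_command(
  steps=[
    [0, 0, 0, -0.01, 0, 0, 0.0],
    [0, 0, 0, -0.015, 0, 0, 0.0],
    [0, 0, 0, -0.02, 0, 0, 0.0],
    [0, 0, 0, -0.02, 0, 0, 0.0],
    [0, 0, 0, -0.01, 0, 0, 0.0],
    [0, 0, -2.0, 0, 0, 0, 0.0],
    [0, 0, 0, 0, 0, 0, 0.0],
    [0, 0, 0, 0, 0, 0, 0.0],
  ],
)

```text
clock: 26.7
tool_pos: [0.6401, -0.058, 0.1802]
eef_rot: [-0.502, -0.492, -0.503, 0.504]
contact_force: [-0.8, 0.4, -0.5]
grip_width: -0.0
```

```bash
python3 go.py 0.645 -0.058 0.111;python3 cap.py w10.png
```

```text
pos [ 0.6401 -0.058   0.1802] rot [0.5 0.6 0.7] shift [ 0.0692  0.0058 -0.0007] w -0.0 F [-0.8  0.4 -0.5] 26.7
cap [ 19. 359.] 1920 [0.5605 0.0766 0.15  ] [0.589  0.0987 0.1641] med [0.5786 0.0846 0.1609] v 26.0
grip [279. 254.] 4637 [ 0.632  -0.0921  0.1561] [ 0.652  -0.0218  0.19  ] med [ 0.6457 -0.0564  0.1671] v 50.0
```

Call:
arm_command(
  steps=[
    [0, 0, 0, 0.004, 0.004, 0, 0.0],
    [0, 0, 0, 0.009, 0, 0, 0.0],
    [0, 0, 0, 0.01, 0, 0, 0.0],
    [0, 0, 0, 0.01, 0, 0, 0.0],
    [0, 0, 0, 0.01, -0.001, 0, 0.0],
    [0, 0, 0, 0.01, -0.001, 0, 0.0],
    [0, 0, 0, 0.007, -0.001, 0, 0.0],
    [0, 0, 0, 0.004, -0.001, 0, 0.0],
  ],
)

```text
clock: 27.42
tool_pos: [0.6521, -0.0587, 0.1135]
eef_rot: [0.509, 0.5, 0.495, -0.497]
contact_force: [0.4, 0.2, 7.0]
grip_width: -0.0002
```

Call:
arm_command(
  steps=[
    [0, 0, 0, 0.003, -0.001, 0, 0.0],
    [0, 0, 0, 0.003, 0, 0, 0.0],
    [0, 0, 0, 0.003, 0, 0, 0.0],
    [0, 0, 0, 0.003, 0, 0, 0.0],
    [0, 0, 0, 0.003, 0, 0, 0.0],
    [0, 0, 0, 0.003, 0, 0, 0.0],
    [0, 0, 0, 0.003, 0, 0, 0.0],
    [0, 0, 0, 0.003, 0, 0, 0.0],
  ],
)

```text
clock: 28.08
tool_pos: [0.652, -0.0587, 0.1102]
eef_rot: [0.512, 0.5, 0.493, -0.496]
contact_force: [-5.1, 1.8, 21.5]
grip_width: 0.0004
```

```bash
python3 go.py 0.645 -0.058 0.111
```

```text
pos [ 0.652  -0.0587  0.1102] rot [ 0.6  0.9 -1.3] shift [-0.0009 -0.007  -0.0008] w 0.0004 F [-5.1  1.8 21.5] 28.0833
```

Call:
arm_command(
  steps=[
    [0, 0, 0, -0.01, 0, 0, 0.0],
    [0, 0, 0, -0.015, 0, 0, 0.0],
    [0, 0, 0, -0.02, 0, 0, 0.0],
    [0, 0, 0, -0.03, 0, 0, 0.0],
    [0, 0, 0, -0.03, 0, 0, 0.0],
    [0, 0, 0, -0.03, 0, 0, 0.0],
    [0, 0, 0, -0.015, 0, 0, 0.0],
    [0, 0, 0, 0, 0, 0, 0.0],
  ],
)

```text
clock: 28.75
tool_pos: [0.6411, -0.0564, 0.2561]
eef_rot: [0.506, 0.494, 0.499, -0.5]
contact_force: [-0.7, -0.3, -0.7]
grip_width: -0.0002
```

Call:
arm_command(
  steps=[
    [0, 0, 0, 0, -0.02, -0.01, 0.0],
    [0, 0, 0, 0, -0.035, -0.01, 0.0],
    [0, 0, 0, 0, -0.035, -0.01, 0.0],
    [0, 0, 0, 0, -0.035, -0.01, 0.0],
    [0, 0, 0, 0, -0.035, -0.01, 0.55],
    [0, 0, 0, 0, -0.025, -0.01, 0.55],
    [0, 0, 0, 0, -0.01, 0, 0.55],
    [0, 0, 0, 0, 0, 0, 0.55],
  ],
)

```text
clock: 29.42
tool_pos: [0.4247, 0.0055, 0.2374]
eef_rot: [0.496, 0.488, 0.509, -0.507]
contact_force: [0.3, -0.5, -0.5]
grip_width: 0.0465
```

```bash
python3 go.py 0.44 0.055 0.1;python3 cap.py w11.png
python3 - <<'E'
from h import *
c,M=cam('side'); save(c,'side2.png')
E
```

```text
pos [0.4247 0.0055 0.2374] rot [0.6 0.4 1.9] shift [ 0.1365  0.0203 -0.0503] w 0.0465 F [ 0.3 -0.5 -0.5] 29.4167
cap [133.  11.] 220 [0.54   0.0876 0.1531] [0.552  0.0931 0.1581] med [0.5461 0.0897 0.1559] v 52.0
con [331. 162.] 641 [ 0.432  -0.0572  0.0361] [ 0.4572 -0.0312  0.05  ] med [ 0.4449 -0.0435  0.0475] v 87.0
con [228. 165.] 647 [0.4272 0.0425 0.036 ] [0.4536 0.0684 0.0499] med [0.441  0.0552 0.0474] v 78.0
```

View pics/side2.png

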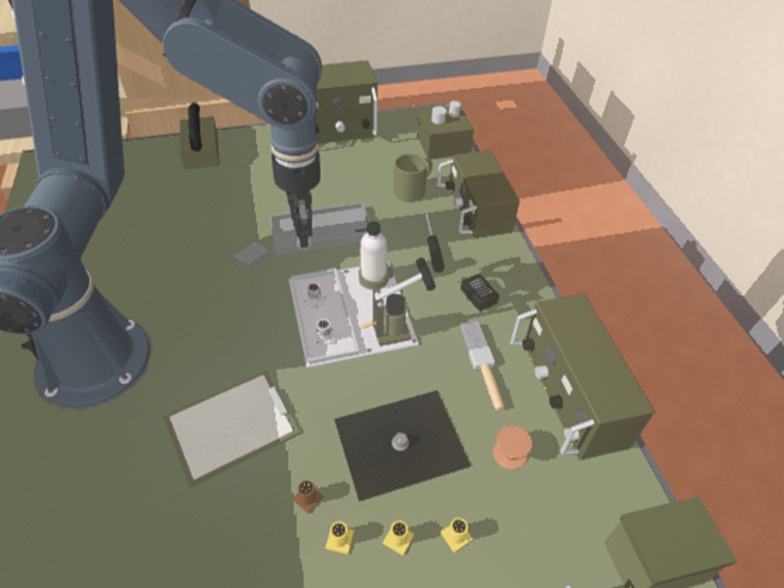

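The lever is up and both connectors stand in the wash tray at (314,290) and (323,327). The mat holds only the knob, and the bystanders have not moved. First I move A to the grey tray.

Call:
arm_command(
  steps=[
    [0.6, 0.4, 1.9, 0, 0.01, -0.025, 0.55],
    [0, 0, 0, 0.01, 0.005, -0.02, 0.55],
    [0, 0, 0, 0.03, 0, -0.005, 0.55],
    [0, 0, 0, 0.035, 0, 0, 0.55],
    [0, 0, 0, 0.035, 0, 0, 0.55],
    [0, 0, 0, 0.02, 0, 0, 0.55],
    [0, 0, 0, 0, 0, 0, 0.55],
    [0, 0, 0, 0, 0, 0, 0.55],
  ],
)

```text
clock: 30.18
tool_pos: [0.4642, 0.053, 0.0995]
eef_rot: [0.506, 0.507, 0.492, -0.496]
contact_force: [0.0, 0.1, 0.6]
grip_width: 0.0468
```

```bash
python3 go.py 0.4405 0.0555 0.07
```

```text
pos [0.4642 0.053  0.0995] rot [-0.3  0.2 -1.4] shift [ 0.0289 -0.0244 -0.0024] w 0.0468 F [0.  0.1 0.6] 30.1833
```

Call:
arm_command(
  steps=[
    [-0.3, 0.2, -1.4, 0, -0.012, -0.002, 0.55],
    [0, 0, 0, 0, -0.01, 0, 0.55],
    [0, 0, 0, 0.01, 0, 0, 0.55],
    [0, 0, 0, 0.015, 0, 0, 0.55],
    [0, 0, 0, 0, 0, 0, 0.55],
    [0, 0, 0, 0, 0, 0, 0.55],
    [0, 0, 0, 0, 0, 0, 0.55],
    [0, 0, 0, 0, 0, 0, 0.55],
  ],
)

```text
clock: 30.85
tool_pos: [0.4444, 0.0541, 0.0812]
eef_rot: [0.503, 0.503, 0.497, -0.497]
contact_force: [-0.1, 0.0, -1.1]
grip_width: 0.047
```

```bash
python3 go.py 0.4405 0.0555 0.022
```

```text
pos [0.4444 0.0541 0.0812] rot [-0.   0.1 -0.7] shift [ 0.0592 -0.0047 -0.0014] w 0.047 F [-0.1  0.  -1.1] 30.85
```

Call:
arm_command(
  steps=[
    [0, 0, -0.7, 0.01, -0.003, -0.001, 0.55],
    [0, 0, 0, 0.01, -0.001, 0, 0.55],
    [0, 0, 0, 0.015, 0, 0, 0.55],
    [0, 0, 0, 0.012, 0, 0, 0.55],
    [0, 0, 0, 0.008, 0, 0, 0.55],
    [0, 0, 0, 0, 0, 0, 0.55],
    [0, 0, 0, 0, 0, 0, 0.55],
    [0, 0, 0, 0, 0, 0, 0.55],
  ],
)

```text
clock: 31.52
tool_pos: [0.4432, 0.055, 0.0258]
eef_rot: [0.502, 0.501, 0.498, -0.499]
contact_force: [-0.1, 0.2, 0.4]
grip_width: 0.0469
```

```bash
python3 go.py 0.4405 0.0555 0.022
```

```text
pos [0.4432 0.055  0.0258] rot [ 0.   0.1 -0.3] shift [ 0.0038 -0.0028 -0.0005] w 0.0469 F [-0.1  0.2  0.4] 31.5167
```

Call:
arm_command(
  steps=[
    [0, 0, 0, 0.003, -0.002, 0, 0.55],
    [0, 0, 0, 0, 0, 0, 0.0],
    [0, 0, 0, 0, 0, 0, 0.0],
    [0, 0, 0, 0, 0, 0, 0.0],
    [0, 0, 0, 0, 0, 0, 0.0],
    [0, 0, 0, 0, 0, 0, 0.0],
    [0, 0, 0, 0, 0, 0, 0.0],
    [0, 0, 0, 0, 0, 0, 0.0],
  ],
)

```text
clock: 32.18
tool_pos: [0.4425, 0.0549, 0.0248]
eef_rot: [0.503, 0.502, 0.497, -0.498]
contact_force: [0.1, 0.8, -0.7]
grip_width: 0.0239
```

Call:
arm_command(
  steps=[
    [0, 0, 0, -0.02, 0, 0, 0.0],
    [0, 0, 0, -0.025, 0, 0, 0.0],
    [0, 0, 0, -0.025, 0, 0, 0.0],
    [0, 0, 0, -0.02, 0, -0.01, 0.0],
    [0, 0, 0, 0, 0, -0.025, 0.0],
    [0, 0, 0, 0, 0, -0.03, 0.0],
    [0, 0, 0, 0, 0, -0.03, 0.0],
    [0, 0, 0, 0, 0, -0.03, 0.0],
  ],
)

```text
clock: 32.85
tool_pos: [0.4427, 0.1796, 0.1184]
eef_rot: [0.5, 0.505, 0.494, -0.501]
contact_force: [0.8, -0.2, -0.8]
grip_width: 0.0239
```

Call:
arm_command(
  steps=[
    [0, 0, 0, 0, 0.01, -0.03, 0.0],
    [0, 0, 0, 0, 0.02, -0.025, 0.0],
    [0, 0, 0, 0, 0.02, -0.015, 0.0],
    [0, 0, 0, 0, 0.02, -0.005, 0.0],
    [0, 0, 0, 0, 0.01, 0, 0.0],
    [0, 0, 0, 0, 0, 0, 0.0],
    [0, 0, 0, 0, 0, 0, 0.0],
    [0, 0, 0, 0, 0, 0, 0.0],
  ],
)

```text
clock: 33.52
tool_pos: [0.5201, 0.2648, 0.1174]
eef_rot: [0.501, 0.501, 0.498, -0.5]
contact_force: [-0.9, -0.2, -0.5]
grip_width: 0.0241
```

```bash
python3 go.py 0.535 0.274 0.06
```

```text
pos [0.5201 0.2648 0.1174] rot [-0.1  0.1 -0.2] shift [ 0.0574  0.0147 -0.0094] w 0.0241 F [-0.9 -0.2 -0.5] 33.5167
```

Call:
arm_command(
  steps=[
    [0, 0, 0, 0, 0.008, -0.005, 0.0],
    [0, 0, 0, 0.01, 0.005, -0.004, 0.0],
    [0, 0, 0, 0.02, 0, 0, 0.0],
    [0, 0, 0, 0.02, 0, 0, 0.0],
    [0, 0, 0, 0.01, 0, 0, 0.0],
    [0, 0, 0, 0, 0, 0, 0.0],
    [0, 0, 0, 0, 0, 0, 0.0],
    [0, 0, 0, 0, 0, 0, 0.0],
  ],
)

```text
clock: 34.18
tool_pos: [0.5322, 0.2733, 0.0534]
eef_rot: [-0.5, -0.5, -0.498, 0.501]
contact_force: [0.2, 0.2, -0.5]
grip_width: 0.0242
```

```bash
python3 go.py 0.535 0.274 0.024
```

```text
pos [0.5322 0.2733 0.0534] rot [-0.2  0.2 -0. ] shift [ 0.0294  0.0027 -0.0008] w 0.0242 F [ 0.2  0.2 -0.5] 34.1833
```

Call:
arm_command(
  steps=[
    [0, 0, 0, 0.01, 0, 0, 0.0],
    [0, 0, 0, 0.01, 0, 0, 0.0],
    [0, 0, 0, 0.007, 0, 0, 0.0],
    [0, 0, 0, 0.002, 0, 0, 0.0],
    [0, 0, 0, 0, 0, 0, 0.0],
    [0, 0, 0, 0, 0, 0, 0.0],
    [0, 0, 0, 0, 0, 0, 0.0],
    [0, 0, 0, 0, 0, 0, 0.0],
  ],
)

```text
clock: 34.85
tool_pos: [0.5341, 0.2738, 0.0239]
eef_rot: [0.501, 0.502, 0.497, -0.5]
contact_force: [0.6, 0.8, -0.8]
grip_width: 0.0241
```

```bash
python3 go.py 0.535 0.274 0.024
```

```text
pos [0.5341 0.2738 0.0239] rot [-0.2  0.1 -0.3] shift [-0.0001  0.0009 -0.0002] w 0.0241 F [ 0.6  0.8 -0.8] 34.85
```

Call:
arm_command(
  steps=[
    [0, 0, 0, 0, 0, 0, 0.55],
    [0, 0, 0, 0, 0, 0, 0.55],
    [0, 0, 0, 0, 0, 0, 0.55],
    [0, 0, 0, 0, 0, 0, 0.55],
    [0, 0, 0, 0, 0, 0, 0.55],
    [0, 0, 0, -0.015, 0, 0, 0.55],
    [0, 0, 0, -0.03, 0, 0, 0.55],
    [0, 0, 0, -0.03, 0, 0, 0.55],
  ],
)

```text
clock: 35.52
tool_pos: [0.5299, 0.2725, 0.0958]
eef_rot: [-0.499, -0.498, -0.499, 0.504]
contact_force: [0.2, 0.9, 0.7]
grip_width: 0.0472
```

Call:
arm_command(
  steps=[
    [0, 0, 0, -0.015, -0.01, 0, 0.55],
    [0, 0, 0, 0, -0.025, 0, 0.55],
    [0, 0, 0, 0, -0.025, 0.01, 0.55],
    [0, 0, 0, 0, -0.02, 0.025, 0.55],
    [0, 0, 0, 0, -0.006, 0.035, 0.55],
    [0, 0, 0, 0, 0, 0.035, 0.55],
    [0, 0, 0, 0, 0, 0.035, 0.55],
    [0, 0, 0, 0, 0, 0.035, 0.55],
  ],
)

```text
clock: 36.18
tool_pos: [0.4463, 0.1015, 0.1203]
eef_rot: [0.506, 0.503, 0.499, -0.492]
contact_force: [1.9, -0.3, 0.2]
grip_width: 0.0472
```

Call:
arm_command(
  steps=[
    [0, 0, 0, 0, 0, 0.035, 0.55],
    [0, 0, 0, 0, 0, 0.035, 0.55],
    [0, 0, 0, 0, 0, 0.025, 0.55],
    [0, 0, 0, 0, 0, 0.01, 0.55],
    [0, 0, 0, 0, 0, 0, 0.55],
    [0, 0, 0, 0, 0, 0, 0.55],
    [0, 0, 0, 0, 0, 0, 0.55],
    [0, 0, 0, 0, 0, 0, 0.55],
  ],
)

```text
clock: 36.85
tool_pos: [0.4481, -0.0139, 0.1217]
eef_rot: [0.506, 0.506, 0.495, -0.493]
contact_force: [0.6, -0.1, -0.4]
grip_width: 0.0466
```

```bash
python3 go.py 0.4447 -0.0442 0.07; python3 cap.py w12.png
python3 - <<'E'
from h import *
c,M=cam('side'); save(c,'side3.png'); W=cloud(c,M)
m=((W[...,0]>.37)&(W[...,0]<.62)&(W[...,1]>.2)&(W[...,1]<.34)&(W[...,2]>.034)&(W[...,2]<.06)).astype(np.uint8)
t=W[m>0]; print('clean',len(t),(t.min(0)+t.max(0))/2,np.ptp(t,axis=0))
E
```

```text
pos [ 0.4481 -0.0139  0.1217] rot [ 0.1 -0.1 -1.4] shift [ 0.0515 -0.0047  0.0304] w 0.0466 F [ 0.6 -0.1 -0.4] 36.85
con [327. 230.] 1343 [ 0.4308 -0.0573  0.036 ] [ 0.4576 -0.0309  0.0499] med [ 0.446  -0.0436  0.0473] v 82.0
clean 54 [0.53115008 0.27344419 0.0423154 ] [0.02661408 0.03078378 0.01597373]
```

A stands in the grey tray at (0.531,0.273). Now for B, still at (0.4445,-0.044).

Call:
arm_command(
  steps=[
    [0, 0, -1.4, 0, -0.003, 0.016, 0.55],
    [0, 0, 0, 0, 0, 0.012, 0.55],
    [0, 0, 0, 0.015, 0, 0, 0.55],
    [0, 0, 0, 0.02, 0, 0, 0.55],
    [0, 0, 0, 0.015, 0, 0, 0.55],
    [0, 0, 0, 0, 0, 0, 0.55],
    [0, 0, 0, 0, 0, 0, 0.55],
    [0, 0, 0, 0, 0, 0, 0.55],
  ],
)

```text
clock: 37.62
tool_pos: [0.4463, -0.0359, 0.0711]
eef_rot: [0.504, 0.497, 0.504, -0.495]
contact_force: [-0.8, -0.3, 0.0]
grip_width: 0.0469
```

```bash
python3 go.py 0.4445 -0.0442 0.022
```

```text
pos [ 0.4463 -0.0359  0.0711] rot [ 0.9 -0.1 -0.1] shift [ 0.0491 -0.002   0.0083] w 0.0469 F [-0.8 -0.3  0. ] 37.6167
```

Call:
arm_command(
  steps=[
    [0.9, 0, 0, 0, -0.002, 0.0085, 0.55],
    [0, 0, 0, 0, 0, 0, 0.55],
    [0, 0, 0, 0.01, 0, 0, 0.55],
    [0, 0, 0, 0.015, 0, 0, 0.55],
    [0, 0, 0, 0.012, 0, 0, 0.55],
    [0, 0, 0, 0.006, 0, 0, 0.55],
    [0, 0, 0, 0, 0, 0, 0.55],
    [0, 0, 0, 0, 0, 0, 0.55],
  ],
)

```text
clock: 38.28
tool_pos: [0.4489, -0.047, 0.0323]
eef_rot: [0.504, 0.503, 0.495, -0.498]
contact_force: [-0.2, 1.1, -0.1]
grip_width: 0.0469
```

```bash
python3 go.py 0.4445 -0.0442 0.022
```

```text
pos [ 0.4489 -0.047   0.0323] rot [-0.1  0.2 -0.8] shift [ 0.0103 -0.0045 -0.0028] w 0.0469 F [-0.2  1.1 -0.1] 38.2833
```

Call:
arm_command(
  steps=[
    [0, 0, -0.8, 0.005, -0.003, -0.002, 0.55],
    [0, 0, 0, 0.004, -0.001, 0, 0.55],
    [0, 0, 0, 0, 0, 0, 0.0],
    [0, 0, 0, 0, 0, 0, 0.0],
    [0, 0, 0, 0, 0, 0, 0.0],
    [0, 0, 0, 0, 0, 0, 0.0],
    [0, 0, 0, 0, 0, 0, 0.0],
    [0, 0, 0, 0, 0, 0, 0.0],
  ],
)

```text
clock: 38.95
tool_pos: [0.446, -0.0453, 0.025]
eef_rot: [0.502, 0.5, 0.498, -0.501]
contact_force: [-0.2, -0.8, -1.5]
grip_width: 0.0244
```

Call:
arm_command(
  steps=[
    [0, 0, 0, -0.02, 0, 0, 0.0],
    [0, 0, 0, -0.025, 0, 0, 0.0],
    [0, 0, 0, -0.025, 0, 0, 0.0],
    [0, 0, 0, -0.02, 0, -0.01, 0.0],
    [0, 0, 0, 0, 0, -0.025, 0.0],
    [0, 0, 0, 0, 0, -0.035, 0.0],
    [0, 0, 0, 0, 0, -0.035, 0.0],
    [0, 0, 0, 0, 0, -0.035, 0.0],
  ],
)

```text
clock: 39.62
tool_pos: [0.4491, 0.0936, 0.1185]
eef_rot: [0.499, 0.504, 0.494, -0.503]
contact_force: [1.1, 0.1, -0.9]
grip_width: 0.0243
```

Call:
arm_command(
  steps=[
    [0, 0, 0, 0, 0, -0.035, 0.0],
    [0, 0, 0, 0, 0, -0.035, 0.0],
    [0, 0, 0, 0, 0, -0.035, 0.0],
    [0, 0, 0, 0, 0, -0.03, 0.0],
    [0, 0, 0, 0, 0, -0.015, 0.0],
    [0, 0, 0, 0, 0, 0, 0.0],
    [0, 0, 0, 0, 0, 0, 0.0],
    [0, 0, 0, 0, 0, 0, 0.0],
  ],
)

```text
clock: 40.28
tool_pos: [0.4479, 0.2572, 0.1175]
eef_rot: [0.501, 0.502, 0.496, -0.501]
contact_force: [-0.7, -0.6, -0.2]
grip_width: 0.0239
```

```bash
python3 go.py 0.445 0.274 0.06
```

```text
pos [0.4479 0.2572 0.1175] rot [-0.3  0.2 -0.3] shift [ 0.0574 -0.0034 -0.017 ] w 0.0239 F [-0.7 -0.6 -0.2] 40.2833
```

Call:
arm_command(
  steps=[
    [0, 0, 0, 0, -0.002, -0.01, 0.0],
    [0, 0, 0, 0.01, 0, -0.006, 0.0],
    [0, 0, 0, 0.02, 0, 0, 0.0],
    [0, 0, 0, 0.02, 0, 0, 0.0],
    [0, 0, 0, 0.01, 0, 0, 0.0],
    [0, 0, 0, 0, 0, 0, 0.0],
    [0, 0, 0, 0, 0, 0, 0.0],
    [0, 0, 0, 0, 0, 0, 0.0],
  ],
)

```text
clock: 40.95
tool_pos: [0.4471, 0.2695, 0.0529]
eef_rot: [0.498, 0.504, 0.494, -0.504]
contact_force: [0.2, 0.2, -1.1]
grip_width: 0.024
```

```bash
python3 go.py 0.445 0.274 0.024
```

```text
pos [0.4471 0.2695 0.0529] rot [-0.9  0.3 -0.3] shift [ 0.0289 -0.0023 -0.0046] w 0.024 F [ 0.2  0.2 -1.1] 40.95
```

Call:
arm_command(
  steps=[
    [0, 0, 0, 0.01, 0, -0.003, 0.0],
    [0, 0, 0, 0.01, 0, 0, 0.0],
    [0, 0, 0, 0.007, 0, 0, 0.0],
    [0, 0, 0, 0.002, 0, 0, 0.0],
    [0, 0, 0, 0, 0, 0, 0.0],
    [0, 0, 0, 0, 0, 0, 0.0],
    [0, 0, 0, 0, 0, 0, 0.0],
    [0, 0, 0, 0, 0, 0, 0.0],
  ],
)

```text
clock: 41.62
tool_pos: [0.4494, 0.273, 0.0229]
eef_rot: [0.499, 0.506, 0.493, -0.503]
contact_force: [-0.4, -0.2, -0.6]
grip_width: 0.0244
```

```bash
python3 go.py 0.445 0.274 0.024
```

```text
pos [0.4494 0.273  0.0229] rot [-1.   0.2 -0.5] shift [-0.0011 -0.0044 -0.0009] w 0.0244 F [-0.4 -0.2 -0.6] 41.6167
```

Release, rise and check.

Call:
arm_command(
  steps=[
    [0, 0, 0, 0, 0, 0, 0.55],
    [0, 0, 0, 0, 0, 0, 0.55],
    [0, 0, 0, 0, 0, 0, 0.55],
    [0, 0, 0, 0, 0, 0, 0.55],
    [0, 0, 0, 0, 0, 0, 0.55],
    [0, 0, 0, -0.015, 0, 0, 0.55],
    [0, 0, 0, -0.03, 0, 0, 0.55],
    [0, 0, 0, -0.03, 0, 0, 0.55],
  ],
)

```text
clock: 42.28
tool_pos: [0.4452, 0.2719, 0.0954]
eef_rot: [-0.497, -0.502, -0.494, 0.507]
contact_force: [0.2, -0.5, -0.3]
grip_width: 0.0467
```

Call:
arm_command(
  steps=[
    [0, 0, 0, -0.03, 0, 0, 0.55],
    [0, 0, 0, -0.03, 0, 0, 0.55],
    [0, 0, 0, -0.03, 0, 0, 0.55],
    [0, 0, 0, -0.03, 0, 0, 0.55],
    [0, 0, 0, -0.015, 0, 0, 0.55],
    [0, 0, 0, 0, 0, 0, 0.55],
    [0, 0, 0, 0, 0, 0, 0.55],
    [0, 0, 0, 0, 0, 0, 0.55],
  ],
)

```text
clock: 42.95
tool_pos: [0.4461, 0.2732, 0.2425]
eef_rot: [0.498, 0.506, 0.493, -0.503]
contact_force: [0.3, 0.6, 0.1]
grip_width: 0.0472
```

```bash
python3 w.py w13.png
python3 - <<'E'
from h import *
c,M=cam('side'); save(c,'side4.png')
E
```

```text
pose [[0.006, 1.0, -0.018, 0.446], [-0.004, -0.018, -1.0, 0.273], [-1.0, 0.006, 0.004, 0.242], [0.0, 0.0, 0.0, 1.0]] cam [0.513 0.273 0.385] [-0.26   0.    -0.966]
blob px [460.  51.] 1177 mid [0.5728 0.1024 0.052 ] med [0.5664 0.115  0.0542] hsv [ 26.  25. 167.]
blob px [277.  97.] 664 mid [0.5322 0.2741 0.0445] med [0.5323 0.2743 0.0455] hsv [90.   6.  68.5]
blob px [280. 186.] 574 mid [0.4482 0.2732 0.0409] med [0.4489 0.2732 0.0454] hsv [67.5  7.  82.5]
blob px [  9. 358.] 552 mid [0.2494 0.5897 0.0422] med [0.2553 0.5843 0.0471] hsv [ 31. 100.  57.]
```

View pics/side4.png

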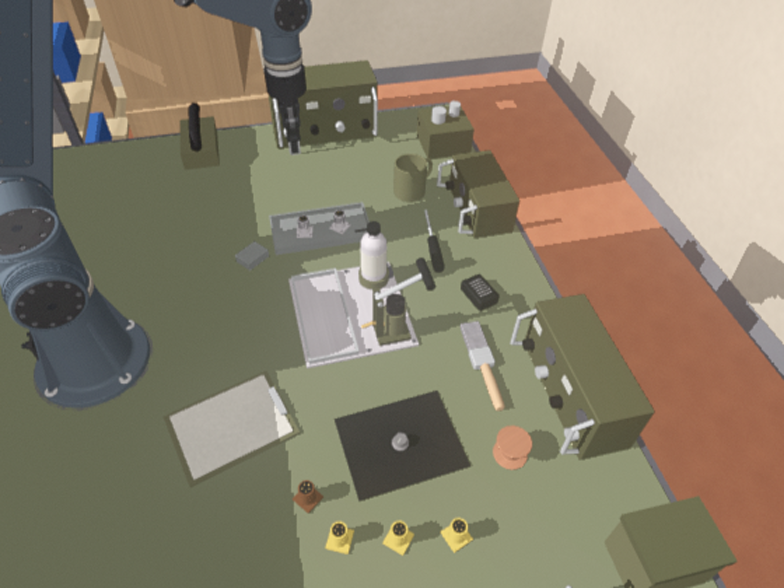

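View pics/w13.png

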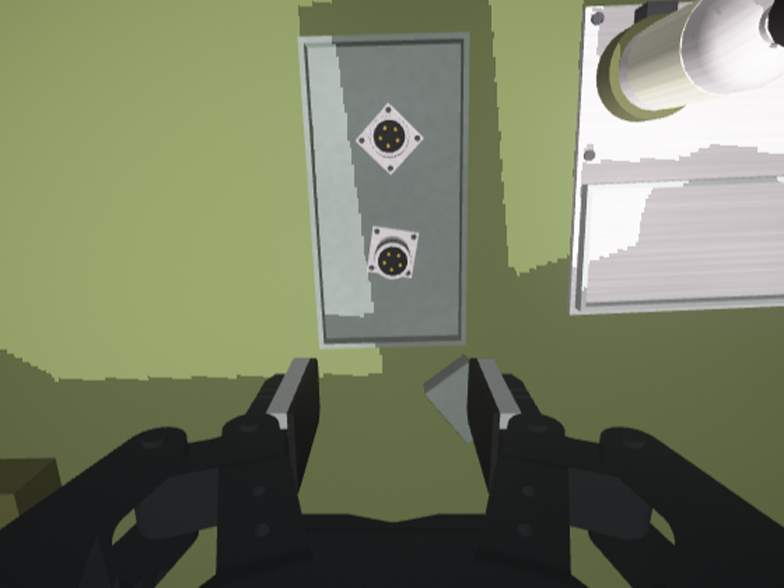

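Both connectors stand side by side in the grey tray, at (390,137) and (393,255). The lever is up and the bystanders are in place. I hand in.

```bash
python3 -c "
from h import *
print(robot.job_done())"
```

```text
the job is handed in; nothing more can be done
None
```

I moved both connectors that were present into the wash tray, pressed the cap once, and gave the pump lever three strokes. Then I moved both connectors to the grey tray and handed in at about 43 s. No verdict is reported.

**Cap:** the fingers went down the full 7 mm with 24 N. Afterwards its top read 0.162 m, as before.

**Lever:** each stroke ended at the stop, with the handle top at about 0.110 m. Depth readings after the first two strokes and the side pictures after the third show it back up.

**Final check:** the connectors stand upright at (0.532, 0.274) and (0.448, 0.273). They are about 84 mm apart, well inside the tray walls, with the gripper clear above them. In the side picture the bystanders look where they started.

**One concern:** in the second stroke the force on the tool read 44 N at the stop, which is above the 40 N limit for the arm and gripper body. It was pressed with the fingertips and stayed far below the 120 N wrist limit. I kept the third stroke gentler, at 21 N when last read.

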